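# Strip the hob's knobs for washing

## Task

The hob in the activity kitchen is due for its weekly scrub. Slide the saucepan along the glass from the front right cooking zone to the front left one without lifting it, so that its handle no longer hangs over the knobs; then work every knob that is still on the hob off its spindle, twisting it back and forth while you pull gently (a straight yank would break it), and put the knobs in the blue wash tray. Also set the yellow out-of-use sign astride the steel guard rail so that it hangs there upright, and do not disturb the mug, jar and spatula that stand about.

Things in the scene. Friction and masses are not known exactly. Their poses are not given: they have to be found in the camera images.
- hob: Black glass four-zone hob set on the worktop, 500 mm deep (x), 540 mm wide (y), 6 mm high, with light printed rings; fixed. Origin at the centre of its underside; x points away from the robot, y to its left, z up. In its frame the zones are centred at x -60 (front), +140 (rear), y +125 (left), -125 (right) mm; knob spindles stand at x -215, y -235, -160, -85, -10 mm.
- zone_left (a point): Centre of the front left cooking zone, on the glass (6 mm above the worktop): the place for the saucepan. Its printed outer ring is 176 mm across with a cross in the middle. Axes as the hob's.
- pan_base (a point): Steel saucepan, open, 160 mm across, 85 mm high, 0.75 kg. The point is the centre of its underside; its z is up and its black handle points along its own -x.
- pan_handle (a point): Grip point of the saucepan's handle: the middle of the bar's width and thickness, 155 mm from the pan's axis along -x and 76 mm above its underside. The bar is 22 mm wide (along y), 16 mm thick, level, and reaches from 107 to 242 mm from the pan's axis. Axes as the saucepan's. It passes about 30 mm above the knobs.
- knob1_grip (a point): Push-on control knob 1 of 4 (counted from the hob's right end), round, aluminium with dark ribs and a red pointer, 38 mm across (41 at the foot), 38 mm tall, 85 g. May be absent (already off, its spindle bare). The point is on its axis, 24 mm above its underside, 14 mm below its top: a good height to grip; z is the axis, up as it sits. It is stuck on its spindle.
- knob2_grip (a point): Push-on control knob 2 of 4, the same as knob 1 and gripped at the same height; it too may be absent.
- knob3_grip (a point): Push-on control knob 3 of 4, the same as knob 1 and gripped at the same height; it too may be absent.
- knob4_grip (a point): Push-on control knob 4 of 4, the same as knob 1 and gripped at the same height; it too may be absent.
- spindle1 (a joint): Round upright steel spindle of knob 1 (all alike), 10 mm thick, 16 mm into the knob, held down by a spring of 12 N/mm. The joint is how far it is drawn up (m, 0 at rest): 0.004 (48 N) breaks it, a straight pull needs some 60 N. Friction is dry: turning the knob meanwhile (0.3 N m, no stops) lets it rise with about 25 N at 1.5 mm per 1 rad of twist. Free after about 15 mm.
- spindle2 (a joint): How far the spindle of knob 2 is drawn up, as for knob 1 (m).
- spindle3 (a joint): How far the spindle of knob 3 is drawn up, as for knob 1 (m).
- spindle4 (a joint): How far the spindle of knob 4 is drawn up, as for knob 1 (m).
- tray: Blue open wash tray, loose, 200 mm (its x) by 150 mm (its y) by 50 mm high, walls and floor 4 mm, empty at first, 0.45 kg, to the right of the hob. Origin at the centre of its underside.
- guard: Steel guard rail that stands fixed along the left end of the hob: one bent tube, 14 mm thick, two posts 280 mm apart and a level bar between them along its x. Origin on the worktop, midway between the posts.
- guard_bar (a point): Middle of the guard rail's level bar, on the tube's axis, 150 mm above the worktop; x runs along the bar (free for 120 mm either way), z up.
- sign_fin (a point): Carrying fin on the ridge of the rigid yellow plastic out-of-use sign (160 g, 138 mm tall), which stands on the worktop to the left of the guard rail. The fin is 10 mm thick (y), 64 mm long (x), 39 mm tall. The point is in its middle, 26 mm above the inside of the ridge, 125 mm above the feet and 12 mm below the fin's top; x runs along the ridge, z up.
- sign_ridge (a point): Inside of the same sign's ridge, 99 mm above its feet: two plates 4 mm thick, 90 mm wide (x), slope down from it at 20 degrees from upright, 72 mm apart inside at the feet (along y). On the bar, the sign rests with the bar's axis 20 mm below this point, and so 46 mm below the fin's point.
- mug: White mug, 80 mm across, 90 mm tall, on the near left; leave alone. Origin under its centre.
- jar: Amber glass jar, 68 mm across, 100 mm tall, in front of the sign; leave alone. Origin under its centre.
- turner: Spatula with a black handle, 270 mm, lying on the near right; leave alone. Origin under its middle, x along it.
Things that resemble listed ones, but are neither listed nor needed, are in the scene too. Of the things shaped like the part that bears sign_fin, the yellow one is meant.

How it is judged:
By the outcome, as a careful person would: the job done as asked, in the order asked, and still so for the second after the job is handed in, with the robot touching nothing.
Of knob1, knob2, knob3, knob4 only 2 to 3 are there at a start; the rules pass over those that are not, and their reading is None.
At some moment in a run one of pan, tray may be knocked a few centimetres aside while the robot is not near it.
It also fails if it takes over 210 s, if anything falls off the work surface, if the arm or the gripper's body presses on something with over 40 N, if the wrist force passes 120 N, or if a joint passes its speed limit or range.

## Robot

A 6-joint arm with a two-finger parallel gripper is mounted at the origin on the work surface. World frame = base frame: x ahead of the robot, y to its left, z up, the work surface at z = 0. Lengths are in m, angles in rad, forces in N, time in s.
With the tool pointing down it reaches from about 0.375 to 0.9 m from the base axis. Payload 3.1 kg.
Tool frame: the origin (TCP) lies midway between the tips of the shut fingers; the grasp point (between the pads) lies 19 mm behind it; z points along the fingers, y is the direction in which the jaws open and shut (so a half turn about z gives the same grasp; the last joint's range is limited). The gripper opens to 87 mm and grips with 3 to 60 N. Pads are 19 mm wide; open, the fingers measure 117 mm over their backs; the gripper's body (75 mm by 190 mm) begins 51 mm behind the grasp point.
Start: joints at [-0.178, 0.527, 1.433, -0, 1.181, -0.178], TCP at [0.625, 0, 0.223] pointing down, gripper open.
Joint ranges: [-3.08, 3.08], [-0.75, 2.2], [0.22, 2.44], [-1.43, 4.57], [0, 2.65], [-2.85, 2.85]. Speed limits (rad/s): [2.79, 2.79, 3.14, 3.14, 3.14, 3.14].

## Interface

Orientations are given as a unit quaternion [x, y, z, w].
In Python, from rig import robot gives the robot as it stands.
- The arm moves only by the tool move_arm, never from a script. Its argument "rows" is one flat list of numbers, 7 for each row, row after row: the shift along the world's x, y, z in mm, then the turn, a rotation vector about the world's x, y, z in rad, then the closure, from 0 (fully open) to 1 (shut). A call has 1 to 12 rows; each row shifts and turns the commanded pose from where the row before left it; what a row does not reach is not made up. A row lasts 1/10 s, in which the tool goes at most 50 mm and 8.59 degrees, less where a joint would pass 70% of its speed; a pose out of reach is approached as far as the arm can. A call with a gripper value outside its range is refused whole. The fingers move at their own pace and stop on an object; "grip_force" is the grip in N (left out, the last holds). Time passes only in rows, so rows that do not move let the fingers close. It gives the time, the measured TCP pose, the force and the opening at its end, in the units of the state.
- robot.get_obs(): the state, without advancing time (a new reading comes with each control period).
- robot.camera(name): name is "scene" or "side" or "wrist"; returns a dict with "color" (480x640x3 uint8, red, green, blue), "z_map" (480x640 float32, m along the optical axis (not along the pixel's ray), 0 where there is no reading), "camera_matrix" (3x3 intrinsics, pixels), "R" (3x3) and "t" (3): a world point X has camera coordinates R X + t; the wrist camera has in their place "tool_from_camera" (4x4, takes a point from camera to tool coordinates, whose origin is the TCP and whose axes are the flange's). Camera axes: x right, y down, z forward; pixel columns grow to the right and rows downward; lengths in m; the calibration is good to about 2 mm. A picture is of the moment at which its call begins: read the wrist's pose just before it.
- robot.hand_in(): hands the job in, once; it reports no verdict.
Trained networks look in the newest picture that a camera, given by its name, has taken for a name from the list of things; names that differ only in an ending like _2 or _b are one class to them, and where a whole thing is asked for, a point or a joint stands for the part that bears it (a point fixed in the world has none). Each returns a list of dicts, best first, with "conf" (0 to 1); they miss things now and then, are a little off and sometimes report something else, mostly with a low value. They report only what shows in the picture. A call takes as long as a camera call. They do not tell look-alikes from the thing itself.
- robot.search_frame(camera, thing): "at" ([column, row] in pixels, amid what is visible of it).
- robot.spot_point(camera, thing): "at" ([column, row] in pixels: a listed point, or the origin of a listed thing).
The state is a dict: "time": time; "q": joint angles; "joint_velocities": joint speeds; "joint_torque": joint torques, N m; "position": TCP position; "tool_rot": TCP orientation; "ft_force": force on the tool from outside, world axes, zero at the start; "moment": the same for the moment, N m; "grip_width": finger opening in m.
Only numpy, scipy, OpenCV 4.12 (cv2) and the standard library are available. Lean on these libraries where they do the work, as an engineer would, in place of code of your own. Each camera call takes 0.05 s, during which the arm holds its last target.

## Working session

There is one attempt and no reset: what is moved stays moved. The work goes in short steps, Python scripts to look and compute and a tool call to move; the robot and the scene stay as the last step left them, time stands still between calls to the robot, and variables do not carry over. Pictures are saved under pics/ and viewed, and the job is handed in when it is done.

Besides the shell and the picture viewer there is one more tool, called as name(argument=value, ...) on one line, values as JSON. move_arm: Moves the arm, as the interface text tells. Its arguments: {"type":"object","properties":{"rows":{"type":"array","items":{"type":"number"}},"grip_force":{"type":"number"}},"required":["rows"]}

```bash
ls -la; mkdir -p pics
cat > h.py <<'E'
import numpy as np, cv2
from rig import robot
from scipy.spatial.transform import Rotation as Ro
def snap(name, fn=None):
    o=robot.get_obs(); c=robot.camera(name)
    if 'R' in c:
        c['Rw']=np.array(c['R']).T; c['tw']=-c['Rw']@np.array(c['t'])
    else:
        T=np.array(c['tool_from_camera']); R=Ro.from_quat(o['tool_rot']).as_matrix()
        c['Rw']=R@T[:3,:3]; c['tw']=R@T[:3,3]+np.array(o['position'])
    if fn: cv2.imwrite('pics/'+fn,c['color'][:,:,::-1])
    return c
def ray(c,uv):
    d=np.linalg.inv(c['camera_matrix'])@np.array([uv[0],uv[1],1.]); return c['Rw']@d
def atz(c,uv,z):
    d=ray(c,uv); return c['tw']+d*(z-c['tw'][2])/d[2]
def dep(c,uv):
    u,v=int(round(uv[0])),int(round(uv[1])); z=c['z_map'][v,u]; return c['tw']+ray(c,uv)*z
def cloud(c):
    vv,uu=np.mgrid[0:480,0:640]; K=np.array(c['camera_matrix']); z=c['z_map']
    P=np.stack([(uu-K[0,2])/K[0,0]*z,(vv-K[1,2])/K[1,1]*z,z],-1)
    W=P@c['Rw'].T+c['tw']; W[z==0]=np.nan; return W
def proj(c,X):
    p=np.array(c['camera_matrix'])@(c['Rw'].T@(np.array(X)-c['tw'])); return p[:2]/p[2]
E
python3 - <<'E'
from h import *
np.set_printoptions(precision=3,suppress=True)
o=robot.get_obs(); print(o)
for n in ['scene','side','wrist']:
    c=snap(n,n+'0.png'); print(n,c['tw'],c['camera_matrix'][0])
    for t in ['hob','zone_left','pan_base','pan_handle','knob1_grip','tray','guard','guard_bar','sign_fin','sign_ridge','mug','jar','turner','spindle1']:
        try:
            r=robot.spot_point(n,t)
            print(n,t,[(np.round(x['at'],1).tolist(),round(x['conf'],2),dep(c,x['at']).round(3).tolist()) for x in r])
        except Exception as e: print(t,e)
E
```

```text
total 12
drwxr-xr-x  3 agent agent 4096 Dec  7 01:05 .
drwxr-xr-x 23 root  root  4096 Dec  7 01:04 ..
drwxr-xr-x  2 agent agent 4096 Dec  7 01:05 pics
{'time': 0.0, 'q': array([-0.179,  0.528,  1.434, -0.   ,  1.181, -0.179]), 'joint_velocities': array([ 0.001, -0.002,  0.   , -0.001,  0.   , -0.001]), 'joint_torque': array([ -0.001, -44.005, -17.659,   0.063,   0.058,  -0.   ]), 'position': array([0.624, 0.   , 0.222]), 'tool_rot': array([ 0.707,  0.707, -0.001, -0.001]), 'ft_force': array([-0.473, -0.474, -1.138]), 'moment': array([ 0.048, -0.047,  0.022]), 'grip_width': 0.08701942684261336}
scene [1.291 0.241 1.255] [492.815   0.    324.141]
scene hob [([295.1, 327.0], 0.9, [0.688, 0.018, 0.004]), ([284.8, 254.0], 0.5, [0.481, -0.071, 0.045]), ([393.9, 237.2], 0.29, [0.341, 0.239, 0.047])]
scene zone_left [([339.8, 314.0], 0.84, [0.618, 0.131, 0.004])]
scene pan_base [([254.8, 298.5], 0.95, [0.632, -0.119, 0.011]), ([416.6, 297.1], 0.46, [0.604, 0.326, 0.154]), ([259.0, 210.4], 0.42, [0.302, -0.216, 0.002])]
scene pan_handle [([261.3, 241.9], 0.59, [0.486, -0.139, 0.09])]
scene kn
[... 2534 characters left out ...]
, 0.045])]
wrist zone_left [([315.6, 67.8], 0.89, [0.623, 0.132, 0.008])]
wrist pan_base [([316.3, 308.7], 0.69, [0.624, -0.114, 0.012])]
wrist pan_handle []
wrist knob1_grip [([173.8, 402.1], 0.66, [0.467, -0.211, 0.045])]
wrist tray [([314.4, 65.4], 0.52, [0.622, 0.134, 0.009])]
wrist guard [([317.0, 68.8], 0.67, [0.625, 0.132, 0.006])]
wrist guard_bar [([315.9, 310.4], 0.37, [0.623, -0.116, 0.013]), ([159.5, 209.2], 0.25, [0.478, 0.005, 0.046])]
wrist sign_fin []
wrist sign_ridge []
wrist mug []
wrist jar []
wrist turner []
spindle1 it knows: guard, guard_bar, hob, jar, knob1_grip, knob2_grip, knob3_grip, knob4_grip, mug, pan_base, pan_handle, sign_fin, sign_ridge, tray, turner, zone_left
```

View pics/scene0.png

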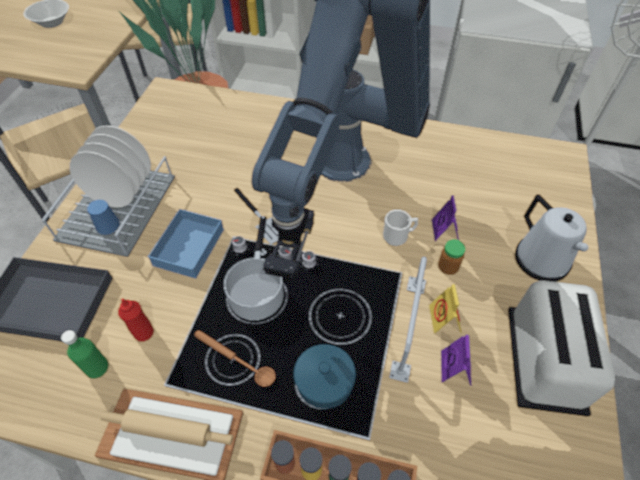

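View pics/side0.png

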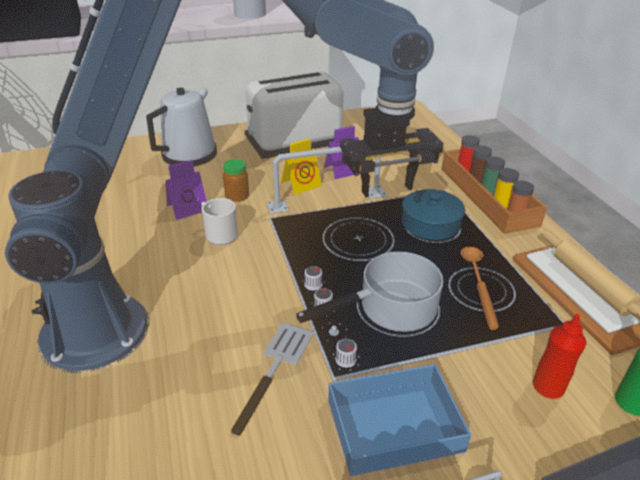

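View pics/wrist0.png

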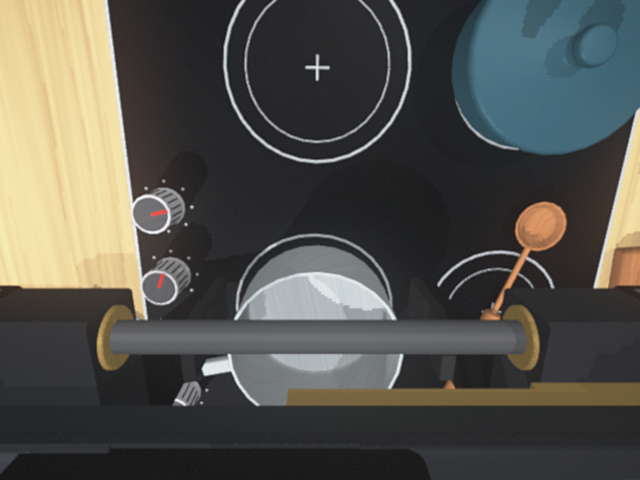

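```bash
cat > fit.py <<'E'
from h import *
from scipy.optimize import least_squares
def circ(P,r):
    m=P.mean(0); f=lambda p: np.hypot(P[:,0]-p[0],P[:,1]-p[1])-r
    s=least_squares(f,m,loss='soft_l1',f_scale=0.003); return s.x,np.median(np.abs(s.fun))
E
python3 - <<'E'
from fit import *
np.set_printoptions(precision=4,suppress=True)
for n in ['scene','side','wrist']:
    c=snap(n); W=cloud(c); C=c['color'].astype(int); X,Y,Z=W[...,0],W[...,1],W[...,2]
    print(n)
    # pan rim
    m=(Z>.084)&(Z<.096)&(np.hypot(X-.625,Y+.118)<.095)&(np.hypot(X-.625,Y+.118)>.06)&(C.max(-1)>90)
    if m.sum()>30: print('pan',m.sum(),circ(W[m][:,:2],.079),np.median(Z[m]))
    # handle
    m=(Z>.07)&(Z<.1)&(X<.53)&(X>.36)&(np.abs(Y+.15)<.06)&(C.max(-1)<80)
    if m.sum()>30:
        p=W[m]; mu=p.mean(0); v=np.linalg.svd(p[:,:2]-mu[:2])[2][0]; print('handle',m.sum(),mu,v,np.degrees(np.arctan2(v[1],v[0])),p[:,0].min(),p[:,0].max(),np.median(p[:,2]))
    # knobs tops
    for y in (-.235,-.16,-.085,-.01):
        cy=y+.005
        m=(Z>.038)&(Z<.052)&(np.hypot(X-.47,Y-cy)<.03)
        if m.sum()>8: print('knob',y,m.sum(),W[m].mean(0))
    # tray rim
    m=(np.abs(X-.5)<.2)&(Y<-.25)&(Y>-.55)&(Z>.044)&(Z<.056)&(C[...,2]>C[...,0]+25)
    if m.sum()>30:
        r=cv2.minAreaRect((W[m][:,:2]*1000).astype(np.float32)); print('tray',m.sum(),r)
    # guard bar
    m=(Z>.149)&(Z<.165)&(np.abs(Y-.325)<.04)&(np.abs(X-.6)<.2)
    if m.sum()>30:
        p=W[m]; mu=p.mean(0); v=np.linalg.svd(p[:,:2]-mu[:2])[2][0]; print('bar',m.sum(),mu,v,np.degrees(np.arctan2(v[1],v[0])),p[:,0].min(),p[:,0].max(),p[:,2].max())
    # yellow
    m=(C[...,0]>130)&(C[...,1]>100)&(C[...,2]<70)&(Y>.3)&(np.abs(X-.56)<.1)&(Z>.02)
    if m.sum()>30:
        p=W[m]; print('yel',m.sum(),p.min(0),p.max(0)); t=p[p[:,2]>.112]; 
        if len(t)>5:
            mu=t.mean(0); v=np.linalg.svd(t[:,:2]-mu[:2])[2][0]; print(' fin',len(t),mu,v,t.min(0),t.max(0))
            tt=p[p[:,2]>.13]; print(' top',len(tt),tt.mean(0),tt.min(0),tt.max(0))
    # hob edge
    cv2.imwrite(f'pics/{n}_big.png',cv2.resize(c['color'][:,:,::-1][190:470,100:480] if n=='scene' else c['color'][100:400,150:550,::-1],None,fx=2,fy=2,interpolation=cv2.INTER_CUBIC))
E
```

```text
scene
pan 261 (array([ 0.6222, -0.1179]), np.float64(0.00124927704627667)) 0.08913660549175773
handle 183 [ 0.4604 -0.15    0.0891] [0.9826 0.1855] 10.690030898717772 0.39515902903601074 0.5160505779578946 0.08923605470535967
knob -0.235 102 [ 0.4654 -0.2234  0.0434]
knob -0.085 99 [ 0.4694 -0.074   0.044 ]
knob -0.01 109 [0.469  0.0006 0.0439]
tray 312 ((498.8544616699219, -382.03448486328125), (152.68101501464844, 201.97140502929688), 85.62908935546875)
bar 492 [0.619  0.3264 0.1555] [ 0.9996 -0.0278] -1.5920818786231277 0.4692071556598906 0.748104332875282 0.16236921128040782
yel 238 [0.5224 0.3883 0.0209] [0.6087 0.4498 0.1348]
 fin 38 [0.5702 0.4233 0.1199] [0.9582 0.2862] [0.5356 0.4126 0.1129] [0.5924 0.4343 0.1348]
 top 1 [0.5907 0.4297 0.1348] [0.5907 0.4297 0.1348] [0.5907 0.4297 0.1348]
side
pan 762 (array([ 0.6208, -0.1218]), np.float64(0.0011688171380796128)) 0.09009675129638717
handle 666 [ 0.4522 -0.1584  0.0893] [-0.98   -0.1992] -168.51190711943852 0.38531186673657425 0.5165092522830035 0.09042060563926912
knob -0.235 290 [ 0.4619 -0.2301  0.0454]
knob -0.085 211 [ 0
[... 182 characters left out ...]
7 [0.5523 0.3225 0.1555] [-0.9994  0.0334] 178.08435690430238 0.46829263526859344 0.6398457382637914 0.16400348586320124
yel 956 [0.5093 0.3212 0.02  ] [0.6119 0.4456 0.1477]
 fin 194 [0.5606 0.4182 0.1288] [-0.9579 -0.287 ] [0.5284 0.3212 0.1122] [0.5907 0.43   0.1477]
 top 90 [0.5593 0.4172 0.1364] [0.5288 0.3212 0.1306] [0.5895 0.4284 0.1477]
wrist
pan 1822 (array([ 0.6221, -0.1184]), np.float64(0.0011641970053005643)) 0.09039043533634036
handle 64 [ 0.5121 -0.1458  0.089 ] [-0.8578 -0.514 ] -149.0723906861827 0.4995102162075561 0.5280004349750701 0.08923401029564845
knob -0.235 121 [ 0.4739 -0.2111  0.0426]
knob -0.085 1127 [ 0.4679 -0.0728  0.0445]
knob -0.01 1313 [0.469  0.0014 0.0446]
```

move_arm(rows=[-15,-15,-9,0,0,-0.138,0,-15,-15,-9,0,0,-0.138,0,-15,-15,-9,0,0,-0.138,0,-15,-15,-9,0,0,-0.138,0,-15,-15,-9,0,0,-0.138,0,-15,-15,-9,0,0,-0.138,0,-15,-15,-9,0,0,-0.138,0,-15,-15,-9,0,0,-0.138,0,-15,-15,-9,0,0,-0.138,0,-19,-14,-9,0,0,-0.138,0,0,0,0,0,0,0,0.3,0,0,0,0,0,0,0.3])

```text
time: 3.45
position: [0.4712, -0.1493, 0.1327]
tool_rot: [0.995, 0.095, 0.0, -0.0]
ft_force: [-0.6, -0.2, 0.3]
grip_width: 0.078
```

Run:
```python
from h import *
o=robot.get_obs(); print(o['q'].round(2),o['position'],o['grip_width'],o['ft_force']); R=Ro.from_quat(o['tool_rot']).as_matrix(); print(R.round(3))
c=snap('wrist','w1.png');s=snap('side','s1.png')
W=cloud(c);X,Y,Z=[W[...,i] for i in range(3)];C=c['color'].astype(int)
for k in (0,1):
  if k: W=cloud(s);X,Y,Z=[W[...,i] for i in range(3)];C=s['color'].astype(int)
  m=(Z>.08)&(Z<.098)&(X<.53)&(X>.37)&(np.abs(Y+.15)<.06)&(C.max(-1)<80)
  p=W[m]
  if len(p)>20: mu=np.median(p,0); v=np.linalg.svd(p[:,:2]-p[:,:2].mean(0))[2][0]; print(m.sum(),mu,np.degrees(np.arctan(v[1]/v[0])),p.min(0),p.max(0))
```

```text
[-0.53  0.49  1.84  0.    0.8   0.85] [ 0.47123907 -0.14929176  0.13268336] 0.07799035402709058 [-0.56893489 -0.20337979  0.33938589]
[[ 0.982  0.19   0.001]
 [ 0.19  -0.982  0.   ]
 [ 0.001  0.    -1.   ]]
5572 [ 0.4736472  -0.14868205  0.09011189] 11.047051268744 [ 0.38737893 -0.17349     0.08101153] [ 0.51827702 -0.12991626  0.09288805]
573 [ 0.44661469 -0.16010264  0.09031041] 10.08195780257355 [ 0.38592069 -0.17723475  0.08024864] [ 0.51587478 -0.13805063  0.09571509]
```

move_arm(grip_force=40, rows=[0,0,-20,0,0,0,0.3,0,0,-20,0,0,0,0.3,0,0,-15,0,0,0,0.3,0,0,-10,0,0,0,0.3,0,0,-5,0,0,0,0.3,0,0,0,0,0,0,0.9,0,0,0,0,0,0,0.9,0,0,0,0,0,0,0.9,0,0,0,0,0,0,0.9,0,0,0,0,0,0,0.9,0,0,0,0,0,0,0.9,0,0,0,0,0,0,0.9])

```text
time: 4.75
position: [0.4711, -0.1491, 0.0628]
tool_rot: [0.995, 0.095, 0.0, 0.0]
ft_force: [-0.6, 0.4, 2.3]
grip_width: 0.0214
```

move_arm(rows=[0,4,0,0,0,0,0.9,0,8,0,0,0,-0.01,0.9,0,12,0,0,0,-0.01,0.9,0,14,0,0,0,-0.01,0.9,0,14,0,0,0,-0.01,0.9,0,14,0,0,0,-0.01,0.9,0,14,0,0,0,-0.01,0.9,0,14,0,0,0,-0.01,0.9,0,14,0,0,0,-0.01,0.9,0,14,0,0,0,-0.01,0.9,0,10,0,0,0,-0.01,0.9,0,6,0,0,0,0,0.9])

```text
time: 5.95
position: [0.4721, -0.0113, 0.0628]
tool_rot: [0.999, 0.044, 0.001, 0.001]
ft_force: [0.3, -5.4, 1.3]
grip_width: 0.0218
```

move_arm(rows=[0,6,0,0,0,0,0.9,0,10,0,0,0,-0.01,0.9,0,12,0,0,0,-0.01,0.9,0,14,0,0,0,-0.01,0.9,0,14,0,0,0,-0.01,0.9,0,14,0,0,0,-0.01,0.9,0,14,0,0,0,-0.01,0.9,0,14,0,0,0,-0.01,0.9,0,14,0,0,0,-0.01,0.9,-1,12,0,0,0,-0.01,0.9,-1,10,0,0,0,0,0.9,0,4,0,0,0,0,0.9])

```text
time: 7.15
position: [0.4693, 0.127, 0.0628]
tool_rot: [1.0, -0.0, 0.0, 0.0]
ft_force: [-0.3, -7.6, 3.2]
grip_width: 0.0216
```

```bash
cat > pan.py <<'E'
from fit import *
np.set_printoptions(precision=4,suppress=True)
o=robot.get_obs(); print(o['time'],o['position'])
for n in ['scene','side','wrist']:
    c=snap(n,n+'_p.png'); W=cloud(c); C=c['color'].astype(int); X,Y,Z=W[...,0],W[...,1],W[...,2]
    a=robot.spot_point(n,'pan_base'); print(n,[(x['at'],x['conf'],atz(c,x['at'],.006)) for x in a[:1]])
    a=robot.spot_point(n,'zone_left'); print(n,'zone',[(x['at'],x['conf'],atz(c,x['at'],.006)) for x in a[:1]])
    c0=(.622,.128)
    for _ in range(3):
        r=np.hypot(X-c0[0],Y-c0[1]); m=(Z>.084)&(Z<.096)&(r<.09)&(r>.06)&(C.max(-1)>90)
        if m.sum()<30: break
        c0,e=circ(W[m][:,:2],.079)
    print('pan',m.sum(),c0)
E
python3 pan.py
```

```text
7.15 [0.4693 0.127  0.0628]
scene [([338.6, 318.7], 0.66, array([0.6348, 0.1309, 0.006 ]))]
scene zone []
pan 312 [0.6234 0.1247]
side [([357.2, 241.9], 0.69, array([0.6188, 0.1201, 0.006 ]))]
side zone [([297.1, 225.4], 0.72, array([0.4961, 0.2296, 0.006 ]))]
pan 558 [0.6226 0.1222]
wrist []
wrist zone []
pan 6608 [0.6247 0.1256]
```

Run:
```python
from h import *
for n,boxes in [('scene',(330,304,350,326)),('side',(346,228,370,248))]:
    c=snap(n); print(n,[atz(c,p,.006).round(4) for p in ([(340.2,315.5),(339.8,314)] if n=='scene' else [(357.8,237.5)])])
    im=cv2.imread(f'pics/{n}0.png'); x0,y0,x1,y1=boxes
    cr=im[y0-15:y1+15,x0-15:x1+15]; cv2.imwrite(f'pics/cr_{n}.png',cv2.resize(cr,None,fx=10,fy=10,interpolation=cv2.INTER_CUBIC))
    g=im[y0:y1,x0:x1].max(-1).astype(float); g=np.clip(g-90,0,None); v,u=np.mgrid[y0:y1,x0:x1]; cc=((u*g).sum()/g.sum(),(v*g).sum()/g.sum()); print(cc,atz(c,cc,.006).round(4))
c=snap('wrist')
T=np.array(c['tool_from_camera']); R=Ro.from_quat([.7071,.7071,-.001,-.001]).as_matrix(); c['Rw']=R@T[:3,:3]; c['tw']=R@T[:3,3]+np.array([.624,0,.222]); print(atz(c,(317.3,67.5),.006))
```

```text
scene [array([0.6237, 0.1331, 0.006 ]), array([0.6193, 0.131 , 0.006 ])]
(np.float64(339.8558139534884), np.float64(315.2604651162791)) [0.6232 0.132  0.006 ]
side [array([0.6266, 0.1366, 0.006 ])]
(np.float64(357.81592039800995), np.float64(237.9452736318408)) [0.626  0.1349 0.006 ]
[0.62258094 0.13221783 0.006     ]
```

View pics/wrist_p.png

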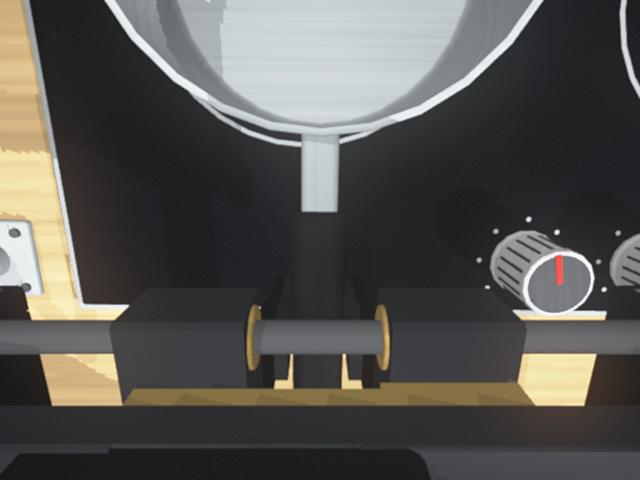

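View pics/scene_p.png

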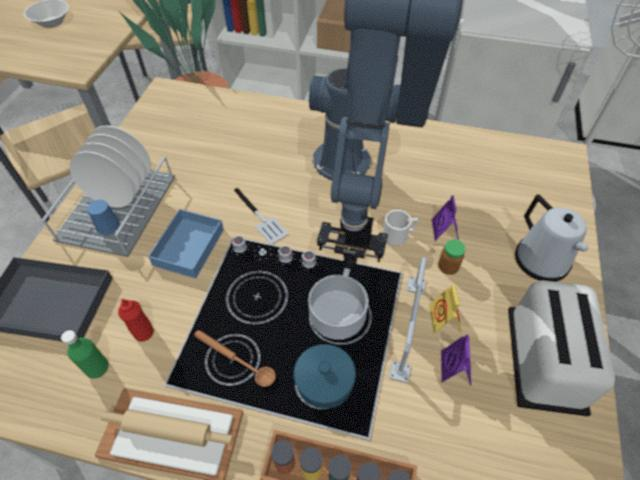

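move_arm(rows=[0,4,0,0,0,0,0.9,0,4,0,0,0,0,0.9,0,0,0,0,0,0,0.9,0,0,0,0,0,0,0.9])

```text
time: 8.15
position: [0.469, 0.1347, 0.0626]
tool_rot: [1.0, 0.0, -0.0, 0.0]
ft_force: [0.1, -5.8, 4.1]
grip_width: 0.0216
```

```bash
python3 pan.py
```

```text
8.15 [0.469  0.1347 0.0626]
scene [([341.7, 315.8], 0.97, array([0.6236, 0.1375, 0.006 ]))]
scene zone []
pan 309 [0.6233 0.1332]
side [([356.1, 242.1], 0.78, array([0.6159, 0.1202, 0.006 ]))]
side zone [([297.1, 224.4], 0.69, array([0.4973, 0.2339, 0.006 ]))]
pan 573 [0.622  0.1299]
wrist []
wrist zone []
pan 6660 [0.6242 0.133 ]
```

move_arm(rows=[0,0,0,0,0,0,0.3,0,0,0,0,0,0,0.3,0,0,0,0,0,0,0.3,0,0,20,0,0,0,0.3,0,0,30,0,0,0,0.3,0,0,40,0,0,0,0.3,-10,-35,20,0,0,0,0.3,-10,-35,0,0,0,0,0.3,-15,-40,0,0,0,0,0.3,-15,-40,0,0,0,0,0.3,-10,-35,0,0,0,0,0.3,-10,-30,0,0,0,0,0.3])

```text
time: 9.8
position: [0.3981, -0.0811, 0.1725]
tool_rot: [1.0, 0.001, -0.0, -0.0]
ft_force: [-0.4, -0.3, 0.0]
grip_width: 0.0609
```

move_arm(rows=[0,0,0,0,0,0,0.3,0,0,0,0,0,0,0.3])

```text
time: 10.0
position: [0.3986, -0.08, 0.1724]
tool_rot: [1.0, -0.0, -0.0, -0.0]
ft_force: [0.4, 0.3, 0.4]
grip_width: 0.0612
```

```bash
cat > kn.py <<'E'
from fit import *
np.set_printoptions(precision=4,suppress=True)
c=snap('wrist','wk.png'); W=cloud(c); X,Y,Z=W[...,0],W[...,1],W[...,2]; print(robot.get_obs()['position'],c['tw'])
for k,y in zip((1,2,3,4),(-.2275,-.1525,-.0775,-.0025)):
    m=(Z>.0415)&(Z<.049)&(np.hypot(X-.467,Y-y)<.03)
    if m.sum()>20:
        (cx,cy),r=cv2.minEnclosingCircle((W[m][:,:2]*1000).astype(np.float32)); print(k,m.sum(),cx,cy,r,np.median(Z[m]),W[m].mean(0))
for t in ('knob1_grip',):
  print([(x['at'],x['conf'],atz(c,x['at'],.03)) for x in robot.spot_point('wrist',t)])
E
python3 kn.py
```

```text
[ 0.3987 -0.0793  0.1724] [ 0.4759 -0.0797  0.3351]
1 1984 464.49542236328125 -224.3004150390625 19.030473709106445 0.044824981235583344 [ 0.4647 -0.2235  0.0448]
3 1947 466.5308532714844 -74.5466079711914 18.991809844970703 0.04482163066231909 [ 0.4669 -0.0748  0.0448]
4 1969 467.75152587890625 -0.3659137785434723 19.07611656188965 0.044825552604827956 [ 0.468  -0.0005  0.0448]
[([496.5, 143.1], 0.9, array([ 0.4644, -0.2222,  0.03  ]))]
```

View pics/wk.png

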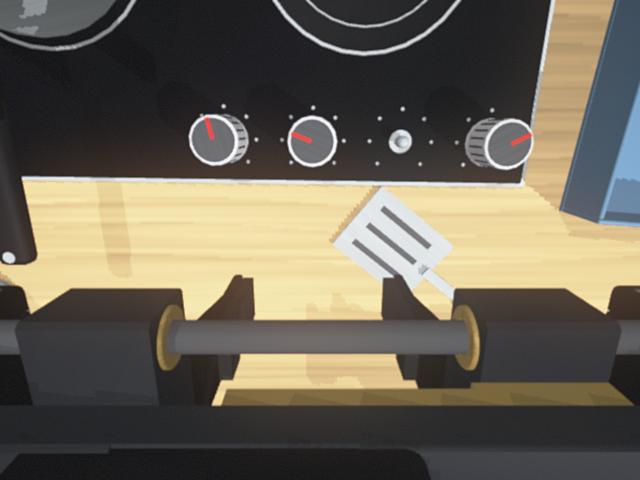

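move_arm(grip_force=60, rows=[20,20,0,0,0,0,0.35,30,35,-10,0,0,0,0.35,19,24,-20,0,0,0,0.35,0,0,-30,0,0,0,0.35,0,0,-30,0,0,0,0.35,0,0,-25,0,0,0,0.35,0,0,-20,0,0,0,0.35,0,0,-15,0,0,0,0.35,0,0,-10,0,0,0,0.35,0,0,0,0,0,0,0.35])

```text
time: 11.1
position: [0.4673, 0.0002, 0.0114]
tool_rot: [1.0, 0.001, -0.001, -0.0]
ft_force: [-0.1, -0.4, 0.1]
grip_width: 0.0565
```

move_arm(rows=[0,0,0,0,0,0,0.8,0,0,0,0,0,0,0.8,0,0,0,0,0,0,0.8,0,0,0,0,0,0,0.8,0,0,0,0,0,0,0.8])

```text
time: 11.6
position: [0.4684, -0.0006, 0.0133]
tool_rot: [1.0, -0.0, 0.001, -0.0]
ft_force: [0.2, 5.0, 5.6]
grip_width: 0.0363
```

move_arm(rows=[0,0,0.3,0,0,0.13,0.8,0,0,0.3,0,0,0.13,0.8,0,0,0.3,0,0,0.13,0.8,0,0,0.3,0,0,0.13,0.8,0,0,0.3,0,0,0.13,0.8,0,0,0.3,0,0,0.13,0.8,0,0,0.3,0,0,0.13,0.8,0,0,0.3,0,0,0.13,0.8,0,0,0.3,0,0,0.13,0.8])

```text
time: 12.5
position: [0.4676, 0.0001, 0.0144]
tool_rot: [0.833, 0.554, 0.0, -0.001]
ft_force: [2.3, 8.4, -10.5]
grip_width: 0.0362
```

move_arm(rows=[0,0,0.3,0,0,-0.13,0.8,0,0,0.3,0,0,-0.13,0.8,0,0,0.2,0,0,-0.13,0.8,0,0,0.2,0,0,-0.13,0.8,0,0,0.2,0,0,-0.13,0.8,0,0,0.2,0,0,-0.13,0.8,0,0,0.2,0,0,-0.13,0.8,0,0,0.2,0,0,-0.13,0.8,0,0,0.2,0,0,-0.13,0.8])

```text
time: 13.4
position: [0.4682, -0.0006, 0.0159]
tool_rot: [1.0, -0.002, -0.0, -0.0]
ft_force: [2.7, 5.8, -16.0]
grip_width: 0.0361
```

move_arm(rows=[0,0,0.3,0,0,0.14,0.8,0,0,0.3,0,0,0.14,0.8,0,0,0.3,0,0,0.14,0.8,0,0,0.2,0,0,0.14,0.8,0,0,0.2,0,0,0.14,0.8,0,0,0.2,0,0,0.14,0.8,0,0,0.2,0,0,0.14,0.8,0,0,0.2,0,0,0.14,0.8,0,0,0.2,0,0,0.14,0.8,0,0,0.2,0,0,0.14,0.8,0,0,0.2,0,0,0.14,0.8,0,0,0.2,0,0,0.14,0.8])

```text
time: 14.6
position: [0.4673, 0.0002, 0.0181]
tool_rot: [0.666, 0.746, -0.0, -0.002]
ft_force: [3.1, 7.3, -18.7]
grip_width: 0.0364
```

Run:
```python
from h import *
o=robot.get_obs(); print(o['position'],o['ft_force'],o['moment'],o['q'].round(2))
c=snap('side'); cv2.imwrite('pics/sk.png',cv2.resize(c['color'][230:330,250:400,::-1],None,fx=5,fy=5,interpolation=cv2.INTER_CUBIC))
```

```text
[4.67256698e-01 2.18961612e-04 1.80736508e-02] [  3.14484211   7.34392681 -18.74024943] [ 1.28798501 -0.62281029 -0.0304821 ] [-0.24  0.7   1.97  0.    0.47 -0.36]
```

View pics/sk.png

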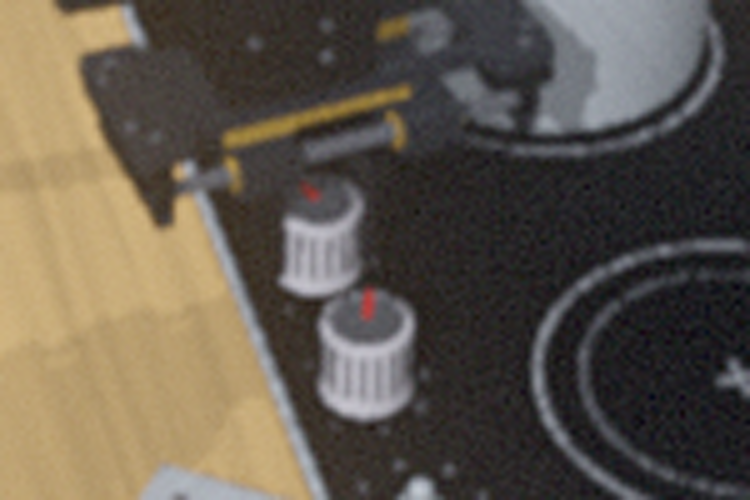

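move_arm(rows=[0,0,0.3,0,0,-0.14,0.8,0,0,0.3,0,0,-0.14,0.8,0,0,0.3,0,0,-0.14,0.8,0,0,0.2,0,0,-0.14,0.8,0,0,0.2,0,0,-0.14,0.8,0,0,0.2,0,0,-0.14,0.8,0,0,0.2,0,0,-0.14,0.8,0,0,0.2,0,0,-0.14,0.8,0,0,0.2,0,0,-0.14,0.8,0,0,0.2,0,0,-0.14,0.8,0,0,0.2,0,0,-0.14,0.8,0,0,0.2,0,0,-0.14,0.8])

```text
time: 15.85
position: [0.4681, -0.0006, 0.0208]
tool_rot: [1.0, -0.003, -0.0, -0.0]
ft_force: [3.6, 4.3, -20.0]
grip_width: 0.0363
```

move_arm(rows=[0,0,0.3,0,0,0.14,0.8,0,0,0.3,0,0,0.14,0.8,0,0,0.3,0,0,0.14,0.8,0,0,0.2,0,0,0.14,0.8,0,0,0.2,0,0,0.14,0.8,0,0,0.2,0,0,0.14,0.8,0,0,0.2,0,0,0.14,0.8,0,0,0.2,0,0,0.14,0.8,0,0,0.2,0,0,0.14,0.8,0,0,0.2,0,0,0.14,0.8,0,0,0.2,0,0,0.14,0.8,0,0,0.2,0,0,0.14,0.8])

```text
time: 17.05
position: [0.4672, -0.0001, 0.0239]
tool_rot: [0.666, 0.746, -0.0, -0.001]
ft_force: [2.5, 5.4, -13.5]
grip_width: 0.0363
```

move_arm(rows=[0,0,0.3,0,0,-0.14,0.8,0,0,0.3,0,0,-0.14,0.8,0,0,0.3,0,0,-0.14,0.8,0,0,0.2,0,0,-0.14,0.8,0,0,0.2,0,0,-0.14,0.8,0,0,0.2,0,0,-0.14,0.8,0,0,0.2,0,0,-0.14,0.8,0,0,0.2,0,0,-0.14,0.8,0,0,0.2,0,0,-0.14,0.8,0,0,0.2,0,0,-0.14,0.8,0,0,0.2,0,0,-0.14,0.8,0,0,0.2,0,0,-0.14,0.8])

```text
time: 18.25
position: [0.4679, -0.0014, 0.0281]
tool_rot: [1.0, -0.002, -0.0, 0.0]
ft_force: [0.4, -1.2, -0.4]
grip_width: 0.0363
```

move_arm(rows=[0,0,10,0,0,0,0.8,0,0,30,0,0,0,0.8,0,0,40,0,0,0,0.8,7,-36,20,0,0,0,0.8,10,-40,0,0,0,0,0.8,10,-45,0,0,0,0,0.8,10,-45,0,0,0,0,0.8,10,-45,0,0,0,0,0.8,10,-45,0,0,0,0,0.8,10,-45,0,0,0,0,0.8,10,-45,0,0,0,0,0.8,10,-40,-10,0,0,0,0.8])

```text
time: 19.45
position: [0.5555, -0.3903, 0.1201]
tool_rot: [1.0, 0.002, 0.001, 0.002]
ft_force: [1.2, 0.8, -0.9]
grip_width: 0.0362
```

```bash
cat > tray.py <<'E'
from fit import *
np.set_printoptions(precision=4,suppress=True)
print(robot.get_obs()['position'],robot.get_obs()['grip_width'])
for n in ('scene','side'):
    c=snap(n,n+'_t.png'); W=cloud(c); C=c['color'].astype(int); X,Y,Z=[W[...,i] for i in range(3)]
    m=(np.abs(X-.5)<.2)&(Y<-.25)&(Y>-.55)&(Z>.044)&(Z<.056)&(C[...,2]>C[...,0]+25)
    if m.sum()>30: print(n,cv2.minAreaRect((W[m][:,:2]*1000).astype(np.float32)))
    print([(x['conf'],atz(c,x['at'],.0)) for x in robot.spot_point(n,'tray')][:2])
    c0=(.622,.132)
    for _ in range(3):
        r=np.hypot(X-c0[0],Y-c0[1]); m=(Z>.084)&(Z<.096)&(r<.09)&(r>.06)&(C.max(-1)>90)
        if m.sum()<30: break
        c0,e=circ(W[m][:,:2],.079)
    print('pan',m.sum(),c0)
E
python3 tray.py
```

```text
[ 0.5555 -0.3903  0.1201] 0.03616130436470358
scene ((499.80279541015625, -381.8476867675781), (152.0980987548828, 200.64553833007812), 85.91780090332031)
[(0.62, array([ 0.488 , -0.3816,  0.    ])), (0.6, array([0.6364, 0.1402, 0.    ]))]
pan 317 [0.6412 0.1402]
side ((495.43157958984375, -384.9437255859375), (153.8896484375, 200.68386840820312), 85.93061065673828)
[(0.69, array([ 0.5019, -0.3852,  0.    ]))]
pan 338 [0.6454 0.139 ]
```

View pics/side_t.png

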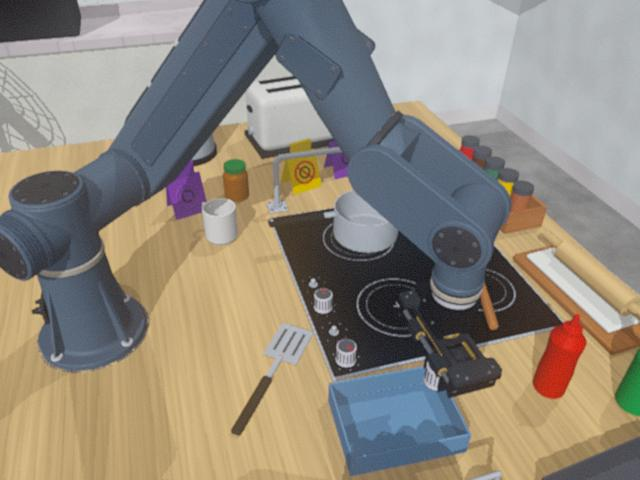

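move_arm(rows=[0,3,-25,0,0,0,0.8,0,0,-30,0,0,0,0.8,0,0,-25,0,0,0,0.8,0,0,-15,0,0,0,0.8,0,0,-8,0,0,0,0.8,0,0,-3,0,0,0,0.8,0,0,0,0,0,0,0.8])

```text
time: 20.35
position: [0.5554, -0.3839, 0.0127]
tool_rot: [1.0, 0.001, 0.0, 0.0]
ft_force: [-0.2, -0.3, -1.0]
grip_width: 0.0365
```

move_arm(rows=[0,0,-2,0,0,0,0.8,0,0,0,0,0,0,0.4,0,0,0,0,0,0,0.4,0,0,0,0,0,0,0.4,0,0,15,0,0,0,0.4,0,0,30,0,0,0,0.4,0,0,40,0,0,0,0.4,0,0,50,0,0,0,0.4,-10,35,20,0,0,0,0.4,-15,50,0,0,0,0,0.4,-15,50,0,0,0,0,0.4,-15,50,0,0,0,0,0.4])

```text
time: 21.55
position: [0.5013, -0.204, 0.1666]
tool_rot: [1.0, -0.0, 0.001, 0.001]
ft_force: [0.4, 0.2, -0.3]
grip_width: 0.0523
```

move_arm(rows=[-15,50,0,0,0,0,0.4,-15,50,0,0,0,0,0.4,-20,50,0,0,0,0,0.4,-20,50,0,0,0,0,0.4,-20,50,0,0,0,0,0.4,-10,40,0,0,0,0,0.4,0,40,0,0,0,0,0.4,0,0,0,0,0,0,0.4])

```text
time: 22.35
position: [0.4067, 0.1135, 0.1662]
tool_rot: [1.0, 0.004, 0.001, -0.0]
ft_force: [-0.2, 0.1, 0.3]
grip_width: 0.0524
```

```bash
cat > ph.py <<'E'
from fit import *
np.set_printoptions(precision=4,suppress=True)
o=robot.get_obs(); print(o['position'],o['grip_width'])
for n in ('wrist','side','scene'):
    c=snap(n,n+'_h.png'); W=cloud(c); C=c['color'].astype(int); X,Y,Z=[W[...,i] for i in range(3)]
    c0=(.64,.138)
    for _ in range(3):
        r=np.hypot(X-c0[0],Y-c0[1]); m=(Z>.084)&(Z<.096)&(r<.09)&(r>.06)&(C.max(-1)>90)
        if m.sum()<30: break
        c0,e=circ(W[m][:,:2],.079)
    print(n,'pan',m.sum(),c0)
    r=np.hypot(X-c0[0],Y-c0[1]); m=(Z>.083)&(Z<.097)&(r<.245)&(r>.11)&(C.max(-1)<80)&(X<.56)
    if m.sum()>30:
        p=W[m]; v=np.linalg.svd(p[:,:2]-p[:,:2].mean(0))[2][0]; print(' handle',m.sum(),p.mean(0),np.degrees(np.arctan(v[1]/v[0])),p.min(0),p.max(0))
    print(' zone',[(x['at'],x['conf'],atz(c,x['at'],.006)) for x in robot.spot_point(n,'zone_left')])
E
python3 ph.py
```

```text
[0.4067 0.1135 0.1662] 0.05236861698646277
wrist pan 1099 [0.478  0.1068]
 zone [([187.7, 317.6], 0.62, array([0.3073, 0.2394, 0.006 ]))]
side pan 555 [0.6444 0.1387]
 handle 395 [0.4718 0.1424 0.09  ] -1.7396004667066405 [0.406  0.1302 0.0832] [0.5345 0.1589 0.0964]
 zone [([358.9, 238.0], 0.66, array([0.6285, 0.1339, 0.006 ]))]
scene pan 322 [0.6457 0.1419]
 handle 205 [0.4825 0.1487 0.0895] -2.0475059472550257 [0.4123 0.1367 0.0836] [0.536  0.1583 0.0968]
 zone []
```

View pics/wrist_h.png

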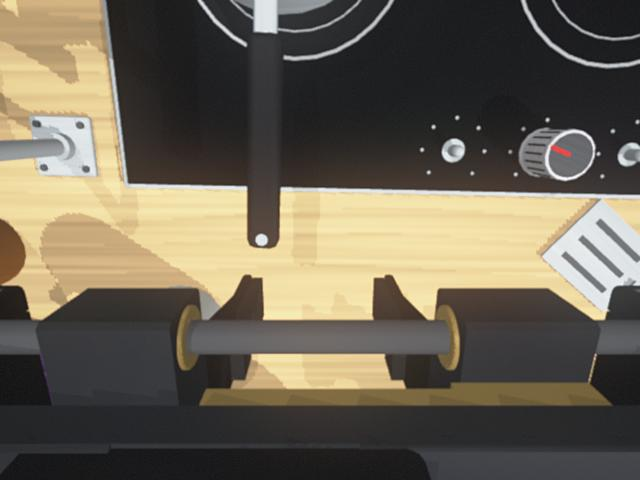

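View pics/side_h.png

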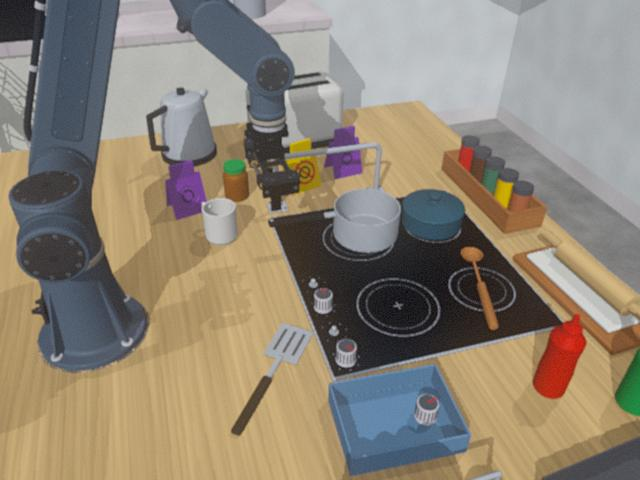

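move_arm(grip_force=40, rows=[30,12,0,0,0,-0.03,0.4,33,10,0,0,0,0,0.4,20,10,0,0,0,0,0.4,0,0,-30,0,0,0,0.4,0,0,-30,0,0,0,0.4,0,0,-25,0,0,0,0.4,0,0,-18,0,0,0,0.4,0,0,0,0,0,0,0.9,0,0,0,0,0,0,0.9,0,0,0,0,0,0,0.9,0,0,0,0,0,0,0.9,0,0,0,0,0,0,0.9])

```text
time: 23.85
position: [0.4911, 0.142, 0.0631]
tool_rot: [1.0, -0.014, 0.001, -0.0]
ft_force: [0.3, 2.1, 3.0]
grip_width: 0.0212
```

move_arm(rows=[-3,-1,0,0,0,0,0.9,-4,-2,0,0,0,0.01,0.9,-5,-3,0,0,0,0.01,0.9,-5,-3,0,0,0,0.01,0.9,-4,-2,0,0,0,0,0.9,0,0,0,0,0,0,0.9,0,0,0,0,0,0,0.9])

```text
time: 24.55
position: [0.4716, 0.1308, 0.0628]
tool_rot: [1.0, 0.0, 0.002, -0.0]
ft_force: [4.9, 1.7, 1.6]
grip_width: 0.0216
```

```bash
python3 pan.py
```

```text
24.55 [0.4716 0.1308 0.0628]
scene [([337.8, 315.4], 0.81, array([0.625 , 0.1264, 0.006 ]))]
scene zone []
pan 293 [0.6262 0.1344]
side [([358.0, 238.5], 0.69, array([0.6256, 0.1326, 0.006 ]))]
side zone []
pan 576 [0.6247 0.1309]
wrist []
wrist zone []
pan 6567 [0.627  0.1339]
```

move_arm(rows=[-3,-1,0,0,0,0,0.9,0,0,0,0,0,0,0.9,0,0,0,0,0,0,0.4,0,0,0,0,0,0,0.4,0,0,0,0,0,0,0.4,0,0,25,0,0,0,0.4,0,0,35,0,0,0,0.4,0,-40,0,0,0,0,0.4,0,-45,0,0,0,0,0.4,0,-45,0,0,0,0,0.4,0,-45,0,0,0,0,0.4,-2,-30,0,0,0,0,0.4])

```text
time: 26.2
position: [0.4635, -0.0775, 0.1218]
tool_rot: [1.0, -0.001, -0.001, -0.0]
ft_force: [0.5, -0.4, 0.0]
grip_width: 0.0521
```

```bash
sed -i 's/(.64,.138)/(.6235,.1328)/' ph.py; python3 ph.py; python3 kn.py
```

```text
[ 0.4635 -0.0775  0.1218] 0.05213301150829329
wrist pan 1408 [0.6236 0.1327]
 zone []
side pan 381 [0.6216 0.1303]
 handle 242 [0.4292 0.1225 0.09  ] 3.2720212289675756 [0.3833 0.1133 0.083 ] [0.4687 0.1383 0.095 ]
 zone [([398.1, 422.8], 0.32, array([ 0.5041, -0.3846,  0.006 ])), ([236.0, 196.2], 0.19, array([0.3726, 0.4105, 0.006 ]))]
scene pan 310 [0.6234 0.1334]
 handle 184 [0.461  0.1297 0.0897] 1.3094953053849199 [0.3951 0.1199 0.0834] [0.5134 0.1416 0.0968]
 zone []
[ 0.4636 -0.0738  0.1218] [ 0.5408 -0.0736  0.2843]
1 2340 464.6236877441406 -224.03457641601562 19.413747787475586 0.044882925143517036 [ 0.4653 -0.2234  0.0448]
3 2279 466.947509765625 -74.57626342773438 19.162261962890625 0.044934205251467324 [ 0.4676 -0.0748  0.0449]
[([526.9, 241.8], 0.69, array([ 0.4625, -0.2236,  0.03  ]))]
```

move_arm(grip_force=60, rows=[3,0,-30,0,0,0,0.4,0,0,-30,0,0,0,0.4,0,0,-25,0,0,0,0.4,0,0,-15,0,0,0,0.4,0,0,-10,0,0,0,0.4,0,0,0,0,0,0,0.4,0,0,0,0,0,0,0.8,0,0,0,0,0,0,0.8,0,0,0,0,0,0,0.8,0,0,0,0,0,0,0.8,0,0,0,0,0,0,0.8])

```text
time: 27.7
position: [0.468, -0.0754, 0.0128]
tool_rot: [1.0, 0.0, 0.001, 0.0]
ft_force: [-0.6, 1.5, 7.0]
grip_width: 0.0361
```

move_arm(rows=[0,0,0.3,0,0,0.14,0.8,0,0,0.3,0,0,0.14,0.8,0,0,0.3,0,0,0.14,0.8,0,0,0.3,0,0,0.14,0.8,0,0,0.3,0,0,0.14,0.8,0,0,0.3,0,0,0.14,0.8,0,0,0.3,0,0,0.14,0.8,0,0,0.3,0,0,0.14,0.8,0,0,0.3,0,0,0.14,0.8,0,0,0.2,0,0,0.14,0.8,0,0,0.2,0,0,0.14,0.8])

```text
time: 28.8
position: [0.4662, -0.0739, 0.0141]
tool_rot: [0.716, 0.698, -0.0, -0.002]
ft_force: [2.1, 3.8, -10.3]
grip_width: 0.0365
```

move_arm(rows=[0,0,0.3,0,0,-0.14,0.8,0,0,0.3,0,0,-0.14,0.8,0,0,0.2,0,0,-0.14,0.8,0,0,0.2,0,0,-0.14,0.8,0,0,0.2,0,0,-0.14,0.8,0,0,0.2,0,0,-0.14,0.8,0,0,0.2,0,0,-0.14,0.8,0,0,0.2,0,0,-0.14,0.8,0,0,0.2,0,0,-0.14,0.8,0,0,0.2,0,0,-0.14,0.8,0,0,0.2,0,0,-0.14,0.8])

```text
time: 29.9
position: [0.4678, -0.0754, 0.016]
tool_rot: [1.0, -0.002, -0.0, 0.0]
ft_force: [2.1, -0.5, -17.3]
grip_width: 0.0364
```

move_arm(rows=[0,0,0.3,0,0,0.14,0.8,0,0,0.3,0,0,0.14,0.8,0,0,0.3,0,0,0.14,0.8,0,0,0.2,0,0,0.14,0.8,0,0,0.2,0,0,0.14,0.8,0,0,0.2,0,0,0.14,0.8,0,0,0.2,0,0,0.14,0.8,0,0,0.2,0,0,0.14,0.8,0,0,0.2,0,0,0.14,0.8,0,0,0.2,0,0,0.14,0.8,0,0,0.2,0,0,0.14,0.8,0,0,0.2,0,0,0.14,0.8])

```text
time: 31.1
position: [0.466, -0.0739, 0.0182]
tool_rot: [0.666, 0.746, -0.0, -0.002]
ft_force: [1.6, 4.4, -19.3]
grip_width: 0.0365
```

move_arm(rows=[0,0,0.3,0,0,-0.14,0.8,0,0,0.3,0,0,-0.14,0.8,0,0,0.3,0,0,-0.14,0.8,0,0,0.2,0,0,-0.14,0.8,0,0,0.2,0,0,-0.14,0.8,0,0,0.2,0,0,-0.14,0.8,0,0,0.2,0,0,-0.14,0.8,0,0,0.2,0,0,-0.14,0.8,0,0,0.2,0,0,-0.14,0.8,0,0,0.2,0,0,-0.14,0.8,0,0,0.2,0,0,-0.14,0.8,0,0,0.2,0,0,-0.14,0.8])

```text
time: 32.3
position: [0.4677, -0.0754, 0.0211]
tool_rot: [1.0, -0.002, -0.0, -0.0]
ft_force: [3.7, -1.6, -19.7]
grip_width: 0.0365
```

move_arm(rows=[0,0,0.3,0,0,0.14,0.8,0,0,0.3,0,0,0.14,0.8,0,0,0.3,0,0,0.14,0.8,0,0,0.2,0,0,0.14,0.8,0,0,0.2,0,0,0.14,0.8,0,0,0.2,0,0,0.14,0.8,0,0,0.2,0,0,0.14,0.8,0,0,0.2,0,0,0.14,0.8,0,0,0.2,0,0,0.14,0.8,0,0,0.2,0,0,0.14,0.8,0,0,0.2,0,0,0.14,0.8,0,0,0.2,0,0,0.14,0.8])

```text
time: 33.5
position: [0.4661, -0.0741, 0.0246]
tool_rot: [0.665, 0.747, -0.0, -0.002]
ft_force: [0.5, 2.0, -3.9]
grip_width: 0.0365
```

move_arm(rows=[0,0,0.3,0,0,-0.14,0.8,0,0,0.3,0,0,-0.14,0.8,0,0,0.3,0,0,-0.14,0.8,0,0,0.2,0,0,-0.14,0.8,0,0,0.2,0,0,-0.14,0.8,0,0,0.2,0,0,-0.14,0.8,0,0,0.2,0,0,-0.14,0.8,0,0,0.2,0,0,-0.14,0.8,0,0,0.2,0,0,-0.14,0.8,0,0,0.2,0,0,-0.14,0.8,0,0,0.2,0,0,-0.14,0.8,0,0,0.2,0,0,-0.14,0.8])

```text
time: 34.7
position: [0.4672, -0.0753, 0.0283]
tool_rot: [1.0, -0.003, -0.0, -0.0]
ft_force: [0.2, -0.0, 0.4]
grip_width: 0.0364
```

move_arm(rows=[0,0,10,0,0,0,0.8,0,0,30,0,0,0,0.8,0,0,40,0,0,0,0.8,4,-38,20,0,0,0,0.8,4,-45,0,0,0,0,0.8,5,-45,0,0,0,0,0.8,5,-45,0,0,0,0,0.8,5,-45,0,0,0,0,0.8,4,-45,0,0,0,0,0.8,3,-45,-10,0,0,0,0.8,0,0,0,0,0,0,0.8])

```text
time: 35.8
position: [0.4976, -0.3902, 0.1184]
tool_rot: [1.0, -0.0, 0.001, 0.003]
ft_force: [-0.1, 0.4, -0.7]
grip_width: 0.0362
```

```bash
python3 tray.py
```

```text
[ 0.4976 -0.3902  0.1184] 0.036160354275801804
scene ((498.7749328613281, -381.493896484375), (152.93994140625, 201.4949951171875), 84.61282348632812)
[(0.8, array([ 0.4966, -0.3803,  0.    ])), (0.74, array([0.5055, 0.3267, 0.    ]))]
pan 310 [0.6232 0.1332]
side ((495.741943359375, -385.669189453125), (153.07510375976562, 201.6602325439453), 85.11045837402344)
[(0.58, array([ 0.4707, -0.2048, -0.    ])), (0.55, array([ 0.4994, -0.3809,  0.    ]))]
pan 162 [0.6221 0.1312]
```

move_arm(rows=[0,3,-25,0,0,0,0.8,0,0,-30,0,0,0,0.8,0,0,-25,0,0,0,0.8,0,0,-15,0,0,0,0.8,0,0,-8,0,0,0,0.8,0,0,-4,0,0,0,0.8,0,0,0,0,0,0,0.8,0,0,0,0,0,0,0.4,0,0,0,0,0,0,0.4,0,0,0,0,0,0,0.4,0,0,20,0,0,0,0.4,0,0,40,0,0,0,0.4])

```text
time: 37.2
position: [0.4956, -0.3785, 0.0693]
tool_rot: [1.0, 0.0, -0.002, -0.003]
ft_force: [-0.5, -0.5, -0.1]
grip_width: 0.0518
```

move_arm(rows=[0,0,50,0,0,0,0.4,-6,32,0,0,0,0,0.4,-10,45,0,0,0,0,0.4,-10,45,0,0,0,0,0.4,-7,37,0,0,0,0,0.4,0,0,0,0,0,0,0.4,0,0,0,0,0,0,0.4])

```text
time: 37.9
position: [0.4649, -0.2209, 0.122]
tool_rot: [1.0, 0.001, 0.001, 0.001]
ft_force: [-0.2, -0.4, 0.5]
grip_width: 0.0525
```

```bash
python3 kn.py; python3 tray.py
```

```text
[ 0.4655 -0.2222  0.122 ] [ 0.5418 -0.2201  0.2849]
1 2257 464.7308044433594 -224.48951721191406 19.042490005493164 0.04492893117588054 [ 0.4655 -0.2247  0.0449]
[([321.1, 242.7], 0.65, array([ 0.4633, -0.223 ,  0.03  ]))]
[ 0.4656 -0.2227  0.1219] 0.05240852960057998
scene ((498.42803955078125, -380.7842712402344), (154.64370727539062, 202.98947143554688), 85.21070861816406)
[(0.8, array([ 0.4925, -0.377 ,  0.    ]))]
pan 308 [0.6233 0.1333]
side ((496.069580078125, -384.78570556640625), (153.30247497558594, 201.2369384765625), 85.39801788330078)
[(0.89, array([ 0.5029, -0.3803,  0.    ]))]
pan 201 [0.6214 0.1297]
```

View pics/side_t.png

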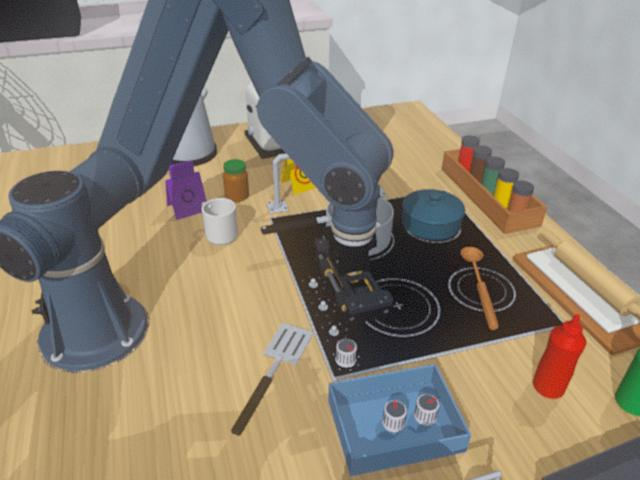

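move_arm(grip_force=60, rows=[-1,-1,-30,0,0,0,0.4,0,0,-30,0,0,0,0.4,0,0,-25,0,0,0,0.4,0,0,-15,0,0,0,0.4,0,0,-10,0,0,0,0.4,0,0,0,0,0,0,0.4,0,0,0,0,0,0,0.8,0,0,0,0,0,0,0.8,0,0,0,0,0,0,0.8,0,0,0,0,0,0,0.8,0,0,0,0,0,0,0.8])

```text
time: 39.3
position: [0.4645, -0.2251, 0.0125]
tool_rot: [1.0, 0.001, 0.002, 0.002]
ft_force: [-2.7, -7.9, -0.8]
grip_width: 0.0364
```

move_arm(rows=[0,0,0.3,0,0,0.14,0.8,0,0,0.3,0,0,0.14,0.8,0,0,0.3,0,0,0.14,0.8,0,0,0.3,0,0,0.14,0.8,0,0,0.3,0,0,0.14,0.8,0,0,0.3,0,0,0.14,0.8,0,0,0.3,0,0,0.14,0.8,0,0,0.3,0,0,0.14,0.8,0,0,0.3,0,0,0.14,0.8,0,0,0.2,0,0,0.14,0.8,0,0,0.2,0,0,0.14,0.8])

```text
time: 40.4
position: [0.4638, -0.2245, 0.0141]
tool_rot: [0.715, 0.699, -0.001, 0.002]
ft_force: [-2.7, -8.1, -12.0]
grip_width: 0.0358
```

move_arm(rows=[0,0,0.3,0,0,-0.14,0.8,0,0,0.3,0,0,-0.14,0.8,0,0,0.2,0,0,-0.14,0.8,0,0,0.2,0,0,-0.14,0.8,0,0,0.2,0,0,-0.14,0.8,0,0,0.2,0,0,-0.14,0.8,0,0,0.2,0,0,-0.14,0.8,0,0,0.2,0,0,-0.14,0.8,0,0,0.2,0,0,-0.14,0.8,0,0,0.2,0,0,-0.14,0.8,0,0,0.2,0,0,-0.14,0.8])

```text
time: 41.5
position: [0.4644, -0.225, 0.0161]
tool_rot: [1.0, -0.002, 0.001, 0.002]
ft_force: [-0.7, -8.6, -17.3]
grip_width: 0.0362
```

move_arm(rows=[0,0,0.3,0,0,0.14,0.8,0,0,0.3,0,0,0.14,0.8,0,0,0.3,0,0,0.14,0.8,0,0,0.2,0,0,0.14,0.8,0,0,0.2,0,0,0.14,0.8,0,0,0.2,0,0,0.14,0.8,0,0,0.2,0,0,0.14,0.8,0,0,0.2,0,0,0.14,0.8,0,0,0.2,0,0,0.14,0.8,0,0,0.2,0,0,0.14,0.8,0,0,0.2,0,0,0.14,0.8,0,0,0.2,0,0,0.14,0.8])

```text
time: 42.7
position: [0.4637, -0.2243, 0.0184]
tool_rot: [0.665, 0.747, -0.001, 0.001]
ft_force: [-0.5, -6.9, -18.8]
grip_width: 0.0363
```

move_arm(rows=[0,0,0.3,0,0,-0.14,0.8,0,0,0.3,0,0,-0.14,0.8,0,0,0.3,0,0,-0.14,0.8,0,0,0.2,0,0,-0.14,0.8,0,0,0.2,0,0,-0.14,0.8,0,0,0.2,0,0,-0.14,0.8,0,0,0.2,0,0,-0.14,0.8,0,0,0.2,0,0,-0.14,0.8,0,0,0.2,0,0,-0.14,0.8,0,0,0.2,0,0,-0.14,0.8,0,0,0.2,0,0,-0.14,0.8,0,0,0.2,0,0,-0.14,0.8])

```text
time: 43.9
position: [0.4644, -0.2249, 0.0214]
tool_rot: [1.0, -0.002, 0.001, 0.002]
ft_force: [-1.0, -8.5, -18.1]
grip_width: 0.0366
```

move_arm(rows=[0,0,0.3,0,0,0.14,0.8,0,0,0.3,0,0,0.14,0.8,0,0,0.3,0,0,0.14,0.8,0,0,0.2,0,0,0.14,0.8,0,0,0.2,0,0,0.14,0.8,0,0,0.2,0,0,0.14,0.8,0,0,0.2,0,0,0.14,0.8,0,0,0.2,0,0,0.14,0.8,0,0,0.2,0,0,0.14,0.8,0,0,0.2,0,0,0.14,0.8,0,0,0.2,0,0,0.14,0.8,0,0,0.2,0,0,0.14,0.8])

```text
time: 45.1
position: [0.4639, -0.2232, 0.026]
tool_rot: [0.665, 0.747, -0.0, 0.001]
ft_force: [-0.8, -1.3, 1.4]
grip_width: 0.0363
```

move_arm(rows=[0,0,0.3,0,0,-0.14,0.8,0,0,0.3,0,0,-0.14,0.8,0,0,0.3,0,0,-0.14,0.8,0,0,0.2,0,0,-0.14,0.8,0,0,0.2,0,0,-0.14,0.8,0,0,0.2,0,0,-0.14,0.8,0,0,0.2,0,0,-0.14,0.8,0,0,0.2,0,0,-0.14,0.8,0,0,0.2,0,0,-0.14,0.8,0,0,0.2,0,0,-0.14,0.8,0,0,0.2,0,0,-0.14,0.8,0,0,0.2,0,0,-0.14,0.8])

```text
time: 46.3
position: [0.4638, -0.2224, 0.0285]
tool_rot: [1.0, -0.002, 0.001, 0.0]
ft_force: [-0.8, 0.8, -2.1]
grip_width: 0.0359
```

move_arm(rows=[0,0,5,0,0,0,0.8,0,0,25,0,0,0,0.8,0,0,40,0,0,0,0.8,-4,-20,20,0,0,0,0.8,-5,-35,0,0,0,0,0.8,-5,-40,0,0,0,0,0.8,-5,-40,0,0,0,0,0.8,-5,-22,0,0,0,0,0.8,0,0,0,0,0,0,0.8,0,0,0,0,0,0,0.8])

```text
time: 47.3
position: [0.439, -0.3788, 0.118]
tool_rot: [1.0, 0.001, -0.0, -0.0]
ft_force: [-0.3, 0.6, -0.3]
grip_width: 0.0365
```

```bash
python3 tray.py
```

```text
[ 0.439  -0.3788  0.118 ] 0.03649042941013222
scene ((499.1813049316406, -381.71209716796875), (154.5165557861328, 200.7900390625), 85.791748046875)
[(0.96, array([ 0.5005, -0.3686,  0.    ])), (0.2, array([ 0.3409, -0.464 ,  0.    ]))]
pan 297 [0.6233 0.1333]
side ((495.76202392578125, -384.95880126953125), (153.16375732421875, 200.5029754638672), 85.234375)
[(0.56, array([ 0.5028, -0.3779,  0.    ]))]
pan 0 (0.622, 0.132)
```

View pics/side_t.png

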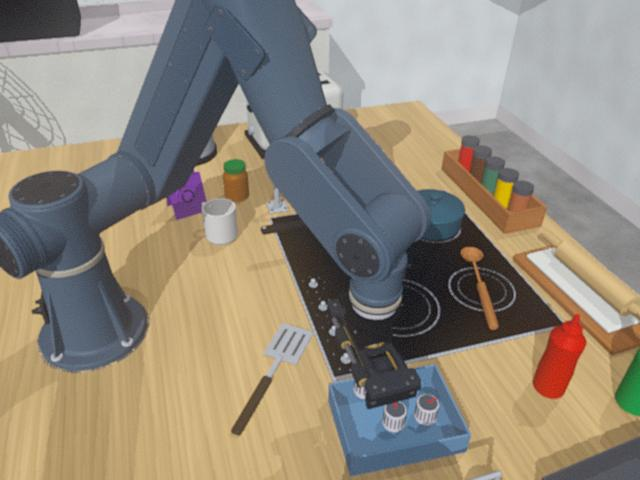

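move_arm(rows=[0,0,-25,0,0,0,0.8,0,0,-30,0,0,0,0.8,0,0,-25,0,0,0,0.8,0,0,-15,0,0,0,0.8,0,0,-8,0,0,0,0.8,0,0,-4,0,0,0,0.8,0,0,0,0,0,0,0.8,0,0,0,0,0,0,0.4,0,0,0,0,0,0,0.4,0,0,0,0,0,0,0.4,0,0,20,0,0,0,0.4,0,0,40,0,0,0,0.4])

```text
time: 48.7
position: [0.4379, -0.3775, 0.069]
tool_rot: [1.0, 0.0, -0.002, -0.003]
ft_force: [0.2, -0.7, 0.4]
grip_width: 0.0516
```

move_arm(rows=[0,0,50,0,0,0,0.5,0,30,50,0,0,0,0.5,5,50,30,0,0,0,0.5,5,50,30,0,0,0,0.5,5,50,20,0,0,0,0.5,5,50,0,0,0,0,0.5,5,50,0,0,0,0,0.5,5,50,0,0,0,0,0.5,5,50,0,0,0,0,0.5,5,50,0,0,0,0,0.5,5,50,0,0,0,0,0.5,5,50,0,0,0,0,0.5])

```text
time: 49.9
position: [0.4873, 0.1284, 0.2338]
tool_rot: [1.0, 0.0, 0.001, 0.0]
ft_force: [1.2, 0.1, -0.5]
grip_width: 0.0432
```

move_arm(rows=[0,50,0,0,0,0,0.5,0,50,0,0,0,0,0.5,0,50,0,0,0,0,0.5,0,50,0,0,0,0,0.5,0,40,0,0,0,0,0.5,0,0,0,0,0,0,0.5,0,0,0,0,0,0,0.5])

```text
time: 50.6
position: [0.4868, 0.3668, 0.2331]
tool_rot: [1.0, 0.001, -0.0, 0.0]
ft_force: [-1.0, -0.9, -0.4]
grip_width: 0.0435
```

```bash
cat > sg.py <<'E'
from fit import *
np.set_printoptions(precision=4,suppress=True)
o=robot.get_obs(); print(o['position'],o['grip_width'],o['ft_force'])
for n in ('wrist','side','scene'):
    c=snap(n,n+'_s.png'); W=cloud(c); C=c['color'].astype(int); X,Y,Z=[W[...,i] for i in range(3)]
    for t in ('sign_fin','sign_ridge','guard_bar'):
        print(n,t,[(np.round(x['at'],1),round(x['conf'],2),atz(c,x['at'],{'sign_fin':.125,'sign_ridge':.099,'guard_bar':.15}[t])) for x in robot.spot_point(n,t)])
    m=(C[...,0]>120)&(C[...,1]>90)&(C[...,2]<70)&(Y>.36)&(np.abs(X-.56)<.1)&(Z>.115)&(Z<.145)
    if m.sum()>20:
        p=W[m]; v=np.linalg.svd(p[:,:2]-p[:,:2].mean(0))[2][0]; r=cv2.minAreaRect((p[:,:2]*1000).astype(np.float32)); print(' fin',m.sum(),p.mean(0),np.degrees(np.arctan(v[1]/v[0])),p.min(0),p.max(0),r)
        q=p[p[:,2]>.134]
        if len(q)>10: v=np.linalg.svd(q[:,:2]-q[:,:2].mean(0))[2][0]; print(' fintop',len(q),q.mean(0),np.degrees(np.arctan(v[1]/v[0])),cv2.minAreaRect((q[:,:2]*1000).astype(np.float32)))
    m=(Z>.152)&(Z<.165)&(np.abs(Y-.325)<.03)&(np.abs(X-.6)<.2)
    if m.sum()>20:
        p=W[m]; k=np.polyfit(p[:,0],p[:,1],1); print(' bar',m.sum(),k,np.polyval(k,.608),p.min(0),p.max(0))
E
python3 sg.py
```

```text
[0.4868 0.3668 0.2331] 0.043534690493098535 [-0.9814 -0.8984 -0.4175]
wrist sign_fin [(array([233.9, 133.6]), 0.81, array([0.5603, 0.4264, 0.125 ]))]
wrist sign_ridge [(array([241. , 130.4]), 0.88, array([0.5624, 0.4264, 0.099 ]))]
wrist guard_bar []
 fin 386 [0.5677 0.4226 0.1251] 14.350758517957136 [0.5341 0.413  0.115 ] [0.5917 0.4365 0.1371] ((562.3055419921875, 425.39739990234375), (60.90263748168945, 10.625518798828125), 14.915431022644043)
 fintop 30 [0.5637 0.4292 0.1353] 10.03804355715551 ((564.1517333984375, 426.05010986328125), (56.99856948852539, 10.314458847045898), 14.915431022644043)
 bar 5637 [-0.0287  0.3452] 0.32781502388450706 [0.4723 0.3198 0.152 ] [0.635  0.3375 0.1594]
side sign_fin [(array([294.6, 144.3]), 0.69, array([0.5491, 0.437 , 0.125 ])), (array([179.2, 168.6]), 0.65, array([0.233 , 0.3933, 0.125 ])), (array([345.3, 129.1]), 0.57, array([0.7132, 0.4853, 0.125 ]))]
side sign_ridge [(array([302.1, 153.8]), 0.95, array([0.5669, 0.4257, 0.099 ])), (array([183.3, 174.5]), 0.89, array([0.2413, 0.4064, 0.099 ])), (array([267.5, 379.2]), 0.72, array([ 0.2965, -0
[... 827 characters left out ...]
y([453.5, 297.2]), 0.71, array([0.5624, 0.4231, 0.125 ]))]
scene sign_ridge [(array([453. , 302.3]), 0.74, array([0.5619, 0.4273, 0.099 ])), (array([466.9, 350.8]), 0.72, array([0.6948, 0.4731, 0.099 ])), (array([350. , 258.8]), 0.54, array([0.4887, 0.1288, 0.099 ])), (array([418.1, 297. ]), 0.22, array([0.568 , 0.3339, 0.099 ]))]
scene guard_bar [(array([417.5, 299.7]), 0.61, array([0.6083, 0.3293, 0.15  ]))]
 fin 29 [0.5716 0.4234 0.1209] 15.869486365360366 [0.5421 0.4156 0.1151] [0.5913 0.4314 0.1286] ((567.401123046875, 421.3988952636719), (51.68767547607422, 4.53551721572876), 17.737051010131836)
 bar 443 [-0.0285  0.3441] 0.3267528934067662 [0.4729 0.3168 0.1522] [0.7451 0.3366 0.1632]
```

View pics/wrist_s.png

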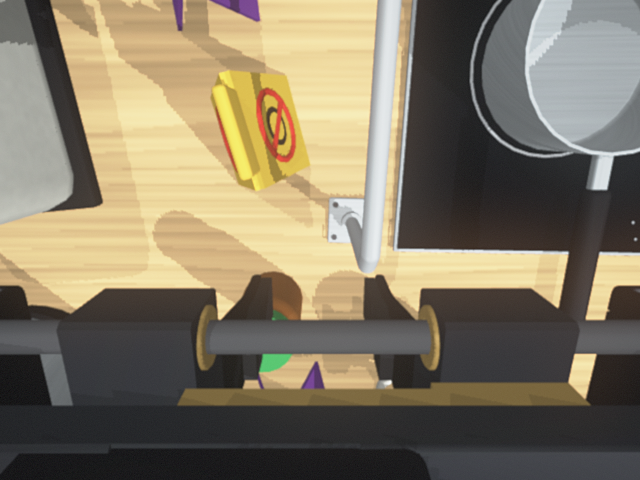

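View pics/side_s.png

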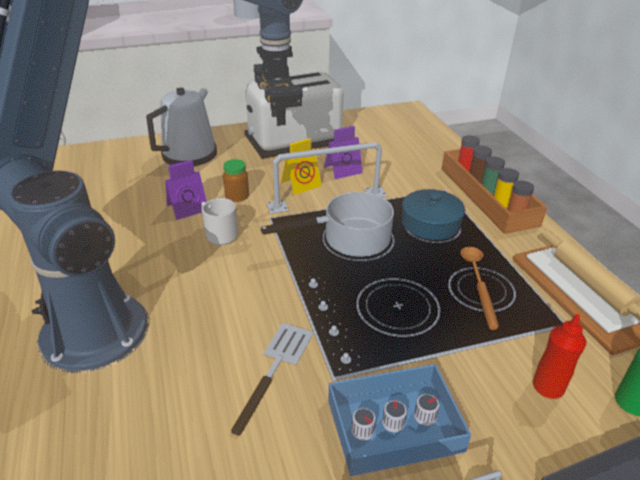

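Run:
```python
from h import *
for n in ('scene','side'):
    W=cloud(snap(n)); p=W[(W[...,0]>.45)&(W[...,0]<.68)&(W[...,1]>.47)&(W[...,1]<.9)&(W[...,2]>.03)&(W[...,2]<.3)]
    if len(p): print(n,len(p),np.percentile(p[:,1],[0,2,5]),np.percentile(p[:,2],[50,99]), p[p[:,1]<np.percentile(p[:,1],2)][:5].round(3))
c=snap('wrist'); cv2.imwrite('pics/crop.png',cv2.resize(c['color'][40:220,150:420,::-1],None,fx=2.5,fy=2.5,interpolation=cv2.INTER_CUBIC))
```

```text
scene 5676 [0.60294582 0.60668008 0.60890901] [0.18818901 0.19524375] [[0.512 0.607 0.159]
 [0.512 0.606 0.153]
 [0.518 0.605 0.162]
 [0.516 0.606 0.154]
 [0.522 0.605 0.164]]
side 3483 [0.47003164 0.5991606  0.60226955] [0.11608956 0.19582732] [[0.516 0.595 0.142]
 [0.516 0.596 0.136]
 [0.516 0.597 0.132]
 [0.519 0.598 0.132]
 [0.534 0.598 0.126]]
```

View pics/crop.png

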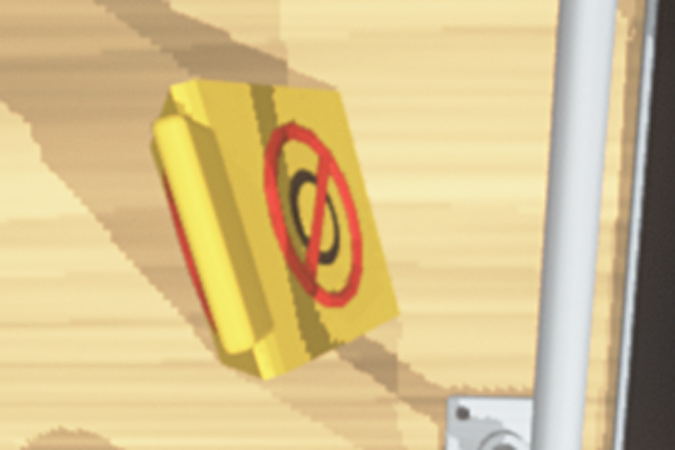

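move_arm(grip_force=30, rows=[30,20,0,0,0,0.13,0.5,30,25,0,0,0,0.137,0.5,15,12,0,0,0,0,0.5,0,0,0,0,0,0,0.5,0,0,0,0,0,0,0.5])

```text
time: 51.85
position: [0.5617, 0.4231, 0.2325]
tool_rot: [0.991, 0.134, -0.001, 0.0]
ft_force: [-0.2, 0.3, -0.5]
grip_width: 0.0433
```

Run:
```python
from h import *
o=robot.get_obs(); print(o['position'],o['q'].round(2),Ro.from_quat(o['tool_rot']).as_matrix().round(3))
```

```text
[0.56167827 0.42313304 0.23250616] [ 0.49  0.63  1.2  -0.    1.31  1.79] [[ 0.964  0.265 -0.002]
 [ 0.265 -0.964 -0.001]
 [-0.002  0.001 -1.   ]]
```

move_arm(rows=[0,2,-30,0,0,0,0.5,0,0,-30,0,0,0,0.5,0,0,-30,0,0,0,0.5,0,0,-20,0,0,0,0.5,0,0,-10,0,0,0,0.5,0,0,-6,0,0,0,0.5,0,0,0,0,0,0,0.5])

```text
time: 52.55
position: [0.5621, 0.4252, 0.1074]
tool_rot: [0.991, 0.133, -0.0, 0.0]
ft_force: [-0.6, -0.5, 0.2]
grip_width: 0.0437
```

move_arm(rows=[0,0,0,0,0,0,0.95,0,0,0,0,0,0,0.95,0,0,0,0,0,0,0.95,0,0,0,0,0,0,0.95,0,0,0,0,0,0,0.95,0,0,0,0,0,0,0.95])

```text
time: 53.15
position: [0.5626, 0.4255, 0.1075]
tool_rot: [0.991, 0.134, 0.0, -0.0]
ft_force: [-0.3, -0.3, 0.8]
grip_width: 0.0101
```

move_arm(rows=[0,0,10,0,0,0,0.95,0,0,25,0,0,0,0.95,0,0,35,0,0,0,0.95,0,0,40,0,0,0,0.95,0,0,40,0,0,0,0.95,0,0,30,0,0,-0.05,0.95,0,0,10,0,0,-0.1,0.95,0,0,0,0,0,-0.1,0.95,0,0,0,0,0,-0.045,0.95,0,0,0,0,0,0,0.95])

```text
time: 54.15
position: [0.5621, 0.4253, 0.2976]
tool_rot: [1.0, -0.014, -0.0, 0.0]
ft_force: [-0.2, 0.2, -0.5]
grip_width: 0.0095
```

```bash
cat > sg2.py <<'E'
from fit import *
np.set_printoptions(precision=4,suppress=True)
o=robot.get_obs(); R=Ro.from_quat(o['tool_rot']).as_matrix(); print(o['position'],o['grip_width'],o['ft_force'],np.degrees(np.arctan2(R[1,0],R[0,0])))
for n in ('wrist','side','scene'):
    c=snap(n,n+'_s2.png'); W=cloud(c); C=c['color'].astype(int); X,Y,Z=[W[...,i] for i in range(3)]
    m=(C[...,0]>120)&(C[...,1]>90)&(C[...,2]<70)&(Y>.25)&(np.abs(X-.58)<.15)&(Z>.03)
    if m.sum()>20:
        p=W[m]; print(n,m.sum(),p.min(0),p.max(0),p.mean(0))
E
python3 sg2.py
```

```text
[0.5621 0.4253 0.2976] 0.009548688506985275 [-0.1942  0.2364 -0.4972] -1.5509072570480915
wrist 5037 [0.5154 0.3877 0.1952] [0.6063 0.4652 0.3992] [0.582  0.4322 0.2792]
side 1580 [0.5128 0.3744 0.1903] [0.6812 0.6697 0.3334] [0.5571 0.408  0.2548]
scene 373 [0.5113 0.387  0.1912] [0.6055 0.4566 0.38  ] [0.568  0.4159 0.2595]
```

View pics/side_s2.png

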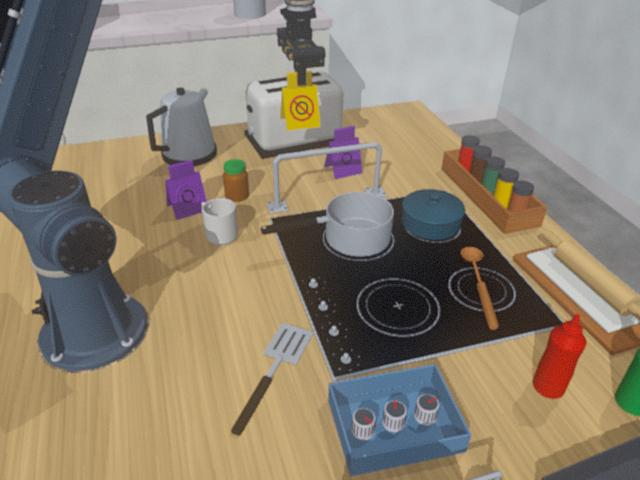

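View pics/wrist_s2.png

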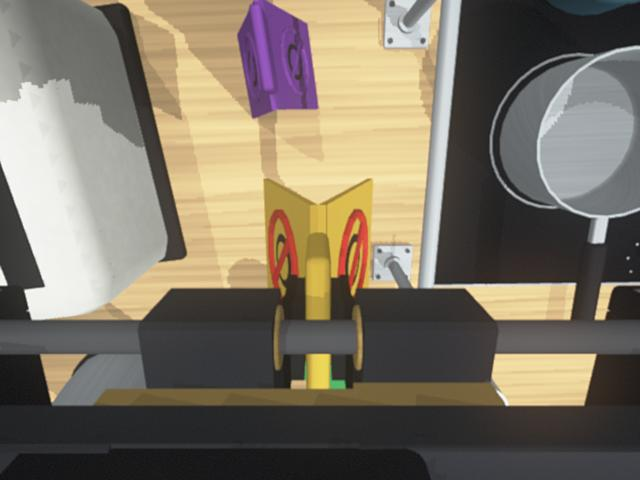

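move_arm(rows=[6,-9,0,0,0,0,0.95,10,-20,0,0,0,0,0.95,10,-25,0,0,0,0,0.95,10,-25,0,0,0,0,0.95,10,-20,0,0,0,0,0.95,0,0,0,0,0,0,0.95,0,0,0,0,0,0,0.95])

```text
time: 55.0
position: [0.6088, 0.3257, 0.2972]
tool_rot: [1.0, -0.014, -0.0, -0.0]
ft_force: [0.2, -0.6, -0.9]
grip_width: 0.0098
```

```bash
python3 sg2.py
python3 - <<'E'
from h import *
W=cloud(snap('wrist'));p=W[(W[...,2]>.152)&(W[...,2]<.163)&(abs(W[...,1]-.325)<.03)&(W[...,0]>.47)]; print(len(p), p.min(0),p.max(0)); k=np.polyfit(p[:,0],p[:,1],1);print(k,np.polyval(k,.608))
E
```

```text
[0.6088 0.3257 0.2972] 0.009835907292064378 [ 0.2044 -0.5618 -0.9306] -1.6374927243639434
wrist 8720 [0.5617 0.2857 0.1903] [0.653  0.3708 0.3994] [0.6299 0.3268 0.3444]
side 1750 [0.5582 0.2799 0.1915] [0.6974 0.6627 0.4006] [0.6024 0.3092 0.2537]
scene 374 [0.5671 0.2929 0.2065] [0.6505 0.3607 0.3965] [0.6149 0.3236 0.2573]
2590 [0.62569022 0.31660998 0.1520132 ] [0.74528936 0.33282101 0.15943463]
[-0.02782325  0.3440172 ] 0.3271006641879405
```

View pics/wrist_s2.png

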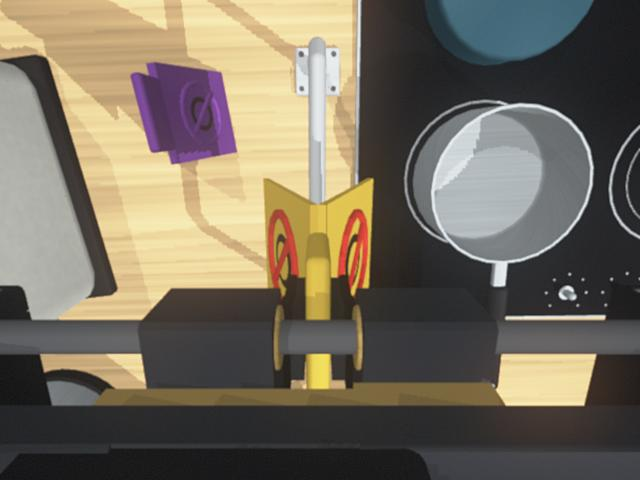

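View pics/scene_s2.png

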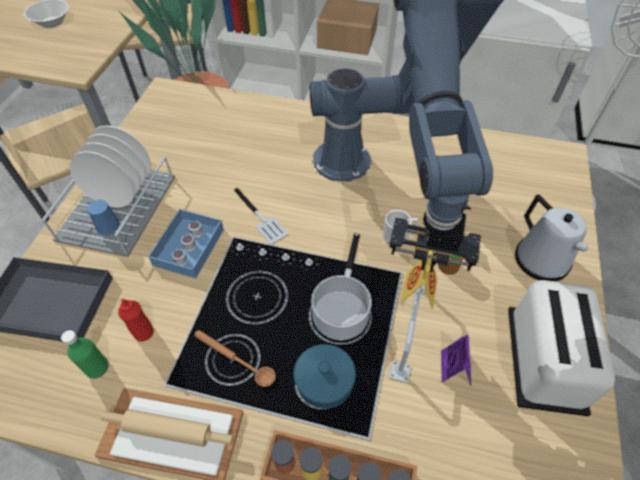

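move_arm(rows=[0,1,-15,0,0,0,0.95,0,0,-20,0,0,0,0.95,0,0,-20,0,0,0,0.95,0,0,-20,0,0,0,0.95,0,0,-18,0,0,0,0.95,0,0,-12,0,0,0,0.95,0,0,-8,0,0,0,0.95,0,0,-2,0,0,0,0.95,0,0,0,0,0,0,0.95])

```text
time: 56.1
position: [0.6086, 0.3277, 0.1826]
tool_rot: [1.0, -0.014, 0.0, -0.0]
ft_force: [-0.5, -0.1, -2.3]
grip_width: 0.01
```

move_arm(rows=[0,0,-1,0,0,0,0.95,0,0,-1,0,0,0,0.95,0,0,-1,0,0,0,0.95,0,0,-0.5,0,0,0,0.95,0,0,0,0,0,0,0.95])

```text
time: 56.6
position: [0.609, 0.3268, 0.1795]
tool_rot: [1.0, -0.014, 0.001, 0.0]
ft_force: [-0.3, -2.6, 3.1]
grip_width: 0.0096
```

move_arm(grip_force=10, rows=[0,0,0,0,0,0,0.8,0,0,0,0,0,0,0.7,0,0,0,0,0,0,0.6,0,0,0,0,0,0,0.6,0,0,10,0,0,0,0.6,0,0,20,0,0,0,0.6,0,0,30,0,0,0,0.6,0,0,40,0,0,0,0.6,-20,-20,30,0,0,0,0.6,-30,-40,0,0,0,0,0.6,-30,-40,0,0,0,0,0.6,-30,-40,0,0,0,0,0.6])

```text
time: 57.8
position: [0.4974, 0.1864, 0.3099]
tool_rot: [1.0, -0.013, 0.001, -0.0]
ft_force: [0.8, -1.2, -0.2]
grip_width: 0.0351
```

move_arm(rows=[0,-40,0,0,0,0,0.6,0,-40,0,0,0,0,0.6,0,0,0,0,0,0,0.6,0,0,0,0,0,0,0.6,0,0,0,0,0,0,0.6])

```text
time: 58.3
position: [0.4986, 0.1082, 0.3092]
tool_rot: [1.0, -0.013, 0.0, -0.0]
ft_force: [0.4, 0.6, 1.0]
grip_width: 0.0346
```

```bash
python3 sg2.py; python3 tray.py; python3 ph.py
```

```text
[0.4986 0.1082 0.3092] 0.03463710179224317 [0.3563 0.6256 1.0459] -1.5285621752124938
wrist 5122 [0.5738 0.2914 0.0907] [0.6517 0.3274 0.2082] [0.6174 0.3162 0.1607]
side 1594 [0.5605 0.2782 0.0657] [0.7045 0.4609 0.2148] [0.6047 0.3091 0.137 ]
scene 378 [0.5659 0.2916 0.0839] [0.6537 0.3605 0.212 ] [0.6165 0.3223 0.1386]
[0.4984 0.1086 0.3088] 0.03482513514842052
scene ((499.10906982421875, -381.1112976074219), (153.42657470703125, 202.71827697753906), 85.15484619140625)
[(0.6, array([ 0.4954, -0.369 ,  0.    ])), (0.56, array([0.4959, 0.3501, 0.    ]))]
pan 318 [0.6232 0.1334]
side ((495.96063232421875, -384.7128601074219), (153.76058959960938, 201.02133178710938), 85.31429290771484)
[(0.78, array([ 0.5004, -0.377 ,  0.    ]))]
pan 562 [0.6223 0.1299]
[0.4984 0.1081 0.3086] 0.034889611667552105
wrist pan 2018 [0.6232 0.1328]
 handle 1390 [0.4737 0.1305 0.0897] 0.029395794818369576 [0.3858 0.1196 0.0832] [0.5132 0.1421 0.093 ]
 zone []
side pan 577 [0.6222 0.1299]
 handle 395 [0.4517 0.1231 0.0898] 1.7211538409485119 [0.3833 0.1116 0.0831] [0.5122 0.1425 0.0964]
 zone []
scene pan 314 [0.6233 0.1333]
 handle 183 [0.4599 0.1299 0.0895] 1.6320819648583182 [0.3934 0.1201 0.0839] [0.5131 0.1415 0.0955]
 zone []
```

View pics/side_s2.png

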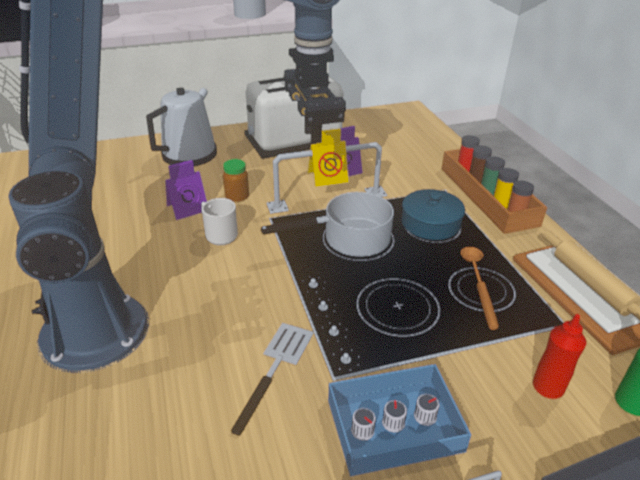

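View pics/scene_s2.png

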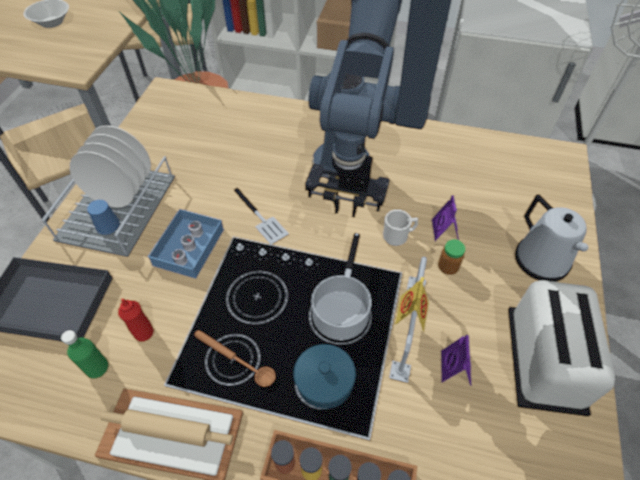

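View pics/wrist_s2.png

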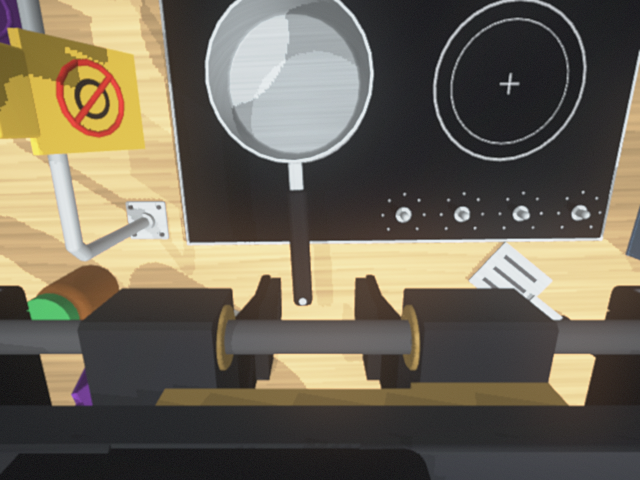

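```bash
python3 -c "
from rig import robot
print(robot.hand_in()); print(robot.get_obs()['time'])"
```

```text
the job is handed in; nothing more can be done
None
the job is handed in; nothing more can be done
```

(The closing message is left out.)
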